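# Put the aeroplane away and lower the lid onto its dowels

### The job

Put the toy aeroplane away in the storage cube: push it along the bench on its wheels, without lifting or tipping it, through the open front, then swing the door shut behind it. Then take the cube's lid by its bar and lower it level and gently over the two dowels until it lies flat on the walls, and let go, leaving the other toys where they stand.

Things in the scene. Friction and masses are not known exactly. Their poses are not given: they have to be found in the camera images.
- cube: fixed white-painted wooden storage cube left of centre, open front facing the robot's right; two side walls and a back 18 mm thick, no floor, no top: 250 mm wide, 220 deep, walls 150 high (inside 214 x 202 mm). Origin: centre of its underside, on the bench. x points into the cube, from the open front (x = -110 mm) to the back wall (inner face x = +92 mm); y across it, towards the robot; z up.
- pin_near (a point): tip of the upright dowel in the middle of the top edge of the side wall nearer the robot (cube x = 0, y = +116 mm, z = 180 mm). Dowel 10 mm thick, stands 30 mm above the wall top; its upper 10 mm tapers to a tip 5 mm wide.
- pin_far (a point): tip of the equal dowel in the side wall farther from the robot (cube x = 0, y = -116 mm, z = 180 mm).
- cube_door (a joint): angle of the swing door on the cube's front, rad: 0 = shut, grows as it swings out; starts at 1.55 to 1.75. It stays where it is left (friction about 0.03 N m). Door 250 mm wide, 15 mm thick, from 3 to 146 mm above the bench; a round dark knob stands about 40 mm out of its outer face, 30 mm from the free edge, 116 mm above the bench.
- cube_door_hinge (a point): point on the door's upright hinge line, half-way up, at the front of the cube's near side wall (cube x = -118 mm, y = +125 mm). Its axes turn with the door: -y runs along the door from hinge to free edge (250 mm), -x points out of the door's outer face (which lies at x = -7.5 mm).
- plane_mid (a point): navy toy aeroplane outside the cube, nose roughly to the open front: 150 mm long, wingspan 148, height 73, 0.12 kg, sliding on three fixed wheels. Point on its centre line half-way along, 36 mm above the bench; x to the nose, y to the left wing, z up. Wing: x -5 to +41 mm, 26 to 34 mm above the bench. Between wing and tailplane the fuselage is 30 to 36 mm thick, its top at 53 to 56 mm.
- plane_tail (a point): rear end of the aeroplane on its centre line, 36 mm above the bench (75 mm behind plane_mid). Tailplane: from here 28 mm forward, 66 mm span, 39 to 45 mm above the bench; upright fin on it, 7 mm thick, top at 73 mm.
- lid: the cube's lift-off lid, a loose white-painted board 240 mm (its x) by 264 mm (its y), 12 mm thick, about 0.45 kg, lying flat on the bench to the robot's right. Origin: centre of its underside, z up. It is the same either way round.
- lid_bar (a point): centre of the dark wooden grab bar fixed in the middle of the lid's upper side: bar 110 mm long along the lid's x, 22 mm wide, 40 mm tall, standing on the board (its centre is 32 mm above the lid's underside, its top 52 mm).
- lid_hole_a (a point): centre of one of the lid's two 14 mm through holes, at its underside (lid x = 0, y = +116 mm).
- lid_hole_b (a point): centre of the other hole, at the underside (lid x = 0, y = -116 mm).
- kettle: silver toy kettle, about 110 mm long and 100 mm high, a bystander. Origin under its middle.
- bunny: white ceramic bunny figurine, 60 mm wide, 114 mm high, a bystander. Origin under its middle.
- cone: green stacking cone, 80 mm wide, 100 mm high, a bystander. Origin under its middle.
- half_cylinder: wooden half cylinder block, 100 mm long, 72 mm wide, 36 mm high, lying on its flat side, a bystander. Origin under its middle.
There are look-alikes about, which are no part of the job. What is shaped like the part that bears plane_mid but orange is not meant.

How it is judged:
By the outcome, as a careful person would: the job done as asked, in the order asked, and still so for the second after the job is handed in, with the robot touching nothing.
It also fails if it takes over 72 s, if anything falls off the work surface, if the arm or the gripper's body presses on something with over 40 N, if the wrist force passes 120 N, or if a joint passes its speed limit or range.

### The arm

A 7-joint arm with a two-finger parallel gripper is mounted at the origin on the work surface. World frame = base frame: x ahead of the robot, y to its left, z up, the work surface at z = 0. Lengths are in m, angles in degrees, forces in N, time in s.
With the tool pointing down it reaches from about 0.425 to 0.875 m from the base axis. Payload 4.7 kg.
Tool frame: the origin (TCP) lies on the mounting face of the last link; the fingertips stand 182 mm ahead of it and the grasp point (between the pads) lies 164 mm ahead of it; z points along the fingers, x is the direction in which the jaws open and shut, and the axes are right-handed (so a half turn about z gives the same grasp; the last joint's range is limited). The gripper opens to 87 mm and grips with 3 to 60 N. Pads are 19 mm wide; open, the fingers measure 117 mm over their backs; the gripper's body (75 mm by 190 mm) begins 51 mm behind the grasp point.
Start: joints at [-64.28, 18.392, -4.016, 83.108, 1.295, 78.541, -3.26], TCP at [0.274, 0.59, 0.405] pointing down, gripper open.
Joint ranges: [-163.93, 163.93], [-17.29, 119.83], [-79.2, 71.16], [3.27, 140.29], [-89.18, 269.18], [5.43, 117.66], [-154.24, 154.24]. Speed limits (degrees/s): [147.25, 147.25, 180, 180, 180, 180, 180].

### API

Orientations are given as [roll, pitch, yaw] about the fixed x, y, z axes, in that order (R = Rz(yaw) Ry(pitch) Rx(roll)).
In Python, from cell import status, cams, env, outline_of, landmark_of gives the robot as it stands. The module is installed in compiled form; this text tells all that it offers.
- The arm moves only by the tool jog_arm, never from a script. Its argument "rows" is a list of rows, each a list of 7 numbers: the closure, from 0 (fully open) to 1 (shut), then the shift along the tool's x, y, z in m, then the turn, a rotation vector about the tool's x, y, z in degrees. A call has 1 to 12 rows; each row shifts and turns the commanded pose from where the row before left it, along the tool's axes as they then stand; what a row does not reach is not made up. A row lasts 1/12 s, in which the tool goes at most 41.7 mm and 7.16 degrees, less where a joint would pass 70% of its speed; a pose out of reach is approached as far as the arm can. A call with a gripper value outside its range is refused whole. The fingers move at their own pace and stop on an object; "grip_force" is the grip in N (left out, the last holds). Time passes only in rows, so rows that do not move let the fingers close. It gives the time, the measured TCP pose, the force and the opening at its end, in the units of the state.
- status.get_obs(): the state, without advancing time (a new reading comes with each control period).
- cams.read_camera(name): name is "scene" or "side" or "wrist"; returns (picture, depth): 480x640x3 uint8, red, green, blue; 480x640 float32, m along the optical axis (not along the pixel's ray), 0 where there is no reading.
- cams.camera_params(name): a dict with "vfov" (degrees; the focal length in pixels is half the picture's height over the tangent of half this angle, whatever the lens; pixels are square), "cx", "cy" (the principal point, pixels), "eye" and "attitude" of the camera in the world. Camera axes: x right, y up, looking along -z (the intrinsics and any distortion apply to the point x, -y, -z); pixel columns grow to the right and rows downward; lengths in m; the calibration is good to about 2 mm. A picture is of the moment at which its call begins: read the wrist's pose just before it. camera_params takes no time and is no camera call; for the wrist camera it gives the pose at the moment of the call.
- env.sign_off(): hands the job in, once; it reports no verdict.
Trained networks look in the newest picture that a camera, given by its name, has taken for a name from the list of things; names that differ only in an ending like _2 or _b are one class to them, and where a whole thing is asked for, a point or a joint stands for the part that bears it (a point fixed in the world has none). Each returns a list of dicts, best first, with "conf" (0 to 1); they miss things now and then, are a little off and sometimes report something else, mostly with a low value. They report only what shows in the picture. A call takes as long as a camera call. They do not tell look-alikes from the thing itself.
- outline_of(camera, name): "pixels" (480x640 bool, what is visible of it) and "box" ([left, top, right, bottom] in pixels, round what is visible of it).
- landmark_of(camera, name): "position" ([row, column] in pixels: a listed point, or the origin of a listed thing).
The state is a dict: "time_s": time; "qpos": joint angles; "joint_velocities": joint speeds; "effort": joint torques, N m; "tool_pos": TCP position; "tool_rot": TCP orientation; "force": force on the tool from outside, world axes, zero at the start; "wrist_torque": the same for the moment, N m; "grip_width": finger opening in m.
Only numpy, scipy, OpenCV 4.12 (cv2) and the standard library are available. Lean on these libraries where they do the work, as an engineer would, in place of code of your own. Each camera call takes 0.05 s, during which the arm holds its last target. There are 200 camera calls.

## Working session

There is one attempt and no reset: what is moved stays moved. The work goes in short steps, Python scripts to look and compute and a tool call to move; the robot and the scene stay as the last step left them, time stands still between calls to the robot, and variables do not carry over. Pictures are saved under pics/ and viewed, about 8 in all and at most 12, crops included, and the job is handed in when it is done.

Besides the shell and the picture viewer there is one more tool, called after ">>>" by a JSON object that holds its "method" and its "body", one argument or row to a line. jog_arm: Moves the arm, as the interface text tells. Its arguments: {"type":"object","properties":{"rows":{"type":"array"},"grip_force":{"type":"number"}},"required":["rows"]}

```bash
mkdir -p pics; ls; cat > h.py <<'E'
import numpy as np, cv2
from scipy.spatial.transform import Rotation as R
from cell import status, cams, env, outline_of, landmark_of
def cam(n):
    p=cams.camera_params(n); f=240/np.tan(np.radians(p['vfov'])/2); return p,f
def rot(a):
    a=np.array(a,float)
    if a.shape==(3,3): return a
    if a.size==4: raise Exception('quat')
    return R.from_euler('xyz',a,degrees=True).as_matrix()
def ray(n,r,c,p=None):
    p,f=cam(n) if p is None else p
    d=np.array([(c-p['cx'])/f,-(r-p['cy'])/f,-1.0])
    return np.array(p['eye']),rot(p['attitude'])@d
def atz(n,r,c,z,p=None):
    e,d=ray(n,r,c,p); return e+d*(z-e[2])/d[2]
def atd(n,r,c,dep,p=None):
    e,d=ray(n,r,c,p); return e+d*dep
def proj(n,X,p=None):
    p,f=cam(n) if p is None else p
    q=rot(p['attitude']).T@(np.array(X)-p['eye']); return p['cy']-f*q[1]/-q[2], p['cx']+f*q[0]/-q[2]
def save(n,im): cv2.imwrite('pics/'+n,im[...,::-1])
E
python3 - <<'E'
from h import *
print(status.get_obs())
for n in ('scene','side','wrist'):
    print(n,cams.camera_params(n))
ims={}
for n in ('scene','side','wrist'):
    im,d=cams.read_camera(n); ims[n]=im; np.savez(f'{n}.npz',im=im,d=d)
    save(n+'0.png',im)
for n in ('scene','side'):
    for t in ('cube','pin_near','pin_far','cube_door_hinge','plane_mid','plane_tail','lid','lid_bar','lid_hole_a','kettle','bunny','cone','half_cylinder'):
        l=landmark_of(n,t)
        print(n,t,[(round(x['conf'],2),[round(float(v)) for v in x['position']]) for x in l[:4]])
E
```

```text
pics
{'time_s': 0.0, 'qpos': array([-64.2788263 ,  18.43841521,  -4.0164336 ,  83.17511422,
         1.29683894,  78.54217129,  -3.26013035]), 'joint_velocities': array([-0.09848848, -0.07845438,  0.02237449, -0.03610012, -0.04444766,
       -0.03233781,  0.0111416 ]), 'effort': array([-3.00619658e-04, -4.91292787e+01, -4.04091440e-01, -3.12537181e+01,
       -6.39034552e-02,  4.36263601e-02,  1.81411397e-04]), 'tool_pos': array([0.27374738, 0.58930871, 0.40366677]), 'tool_rot': array([1.79992624e+02, 1.10348141e-01, 6.50896663e+01]), 'force': array([0.21365497, 1.13741921, 0.22110147]), 'wrist_torque': array([-0.00514245, -0.04395438, -0.03637291]), 'grip_width': 0.08686002730566204}
scene {'vfov': 57.019538436798456, 'cx': 315.72674481111744, 'cy': 241.48828085230625, 'eye': array([1.34569752, 0.49702112, 1.08810879]), 'attitude': array([ 43.96788243,  -1.22843882, 122.0260948 ])}
side {'vfov': 45.22876936693738, 'cx': 319.0346365824983, 'cy': 241.52956656444118, 'eye': array([-0.16194213, -0.929693  ,  1.26401084]), 'attitude': array([ 46.38425975,  -0.3623789 , -36.12468547])}
wr
[... 635 characters left out ...]
 212])]
scene kettle [(0.72, [270, 206])]
scene bunny [(0.68, [300, 449])]
scene cone [(0.62, [267, 412]), (0.51, [252, 336])]
scene half_cylinder [(0.82, [331, 446])]
side cube []
side pin_near [(0.66, [203, 279])]
side pin_far [(0.82, [174, 337])]
side cube_door_hinge [(0.92, [250, 304]), (0.75, [254, 227])]
side plane_mid [(0.62, [297, 281]), (0.6, [258, 366])]
side plane_tail [(0.87, [312, 293]), (0.83, [271, 386])]
side lid [(0.76, [385, 400])]
side lid_bar [(0.93, [377, 403])]
side lid_hole_a [(0.82, [355, 422]), (0.65, [419, 371])]
side kettle [(0.64, [303, 436]), (0.34, [254, 224])]
side bunny [(0.78, [217, 217])]
side cone [(0.86, [253, 225])]
side half_cylinder [(0.88, [195, 247])]
```

View pics/scene0.png

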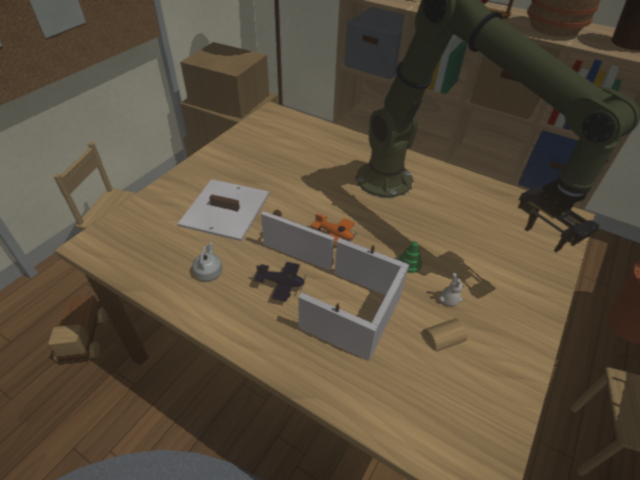

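View pics/side0.png

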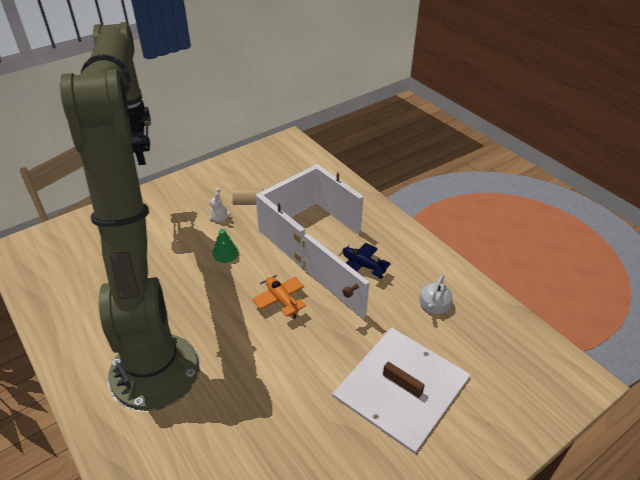

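In the scene view the navy plane is at (row 277, col 283) and the orange look-alike at (232, 333). In the side view they are at (258, 366) and (297, 281). The navy one, lying in front of the open cube front, is the one meant. The door stands open, with its knob at side (291, 350). The lid is at side (385, 400).

```bash
python3 - <<'E'
from h import *
np.set_printoptions(precision=4,suppress=True)
S={n:np.load(n+'.npz') for n in('scene','side')}
def show(n,r,c,z,t):
    d=S[n]['d'][int(round(r)),int(round(c))]
    print(n,t,'z-plane',atz(n,r,c,z),'depth',atd(n,r,c,d))
# sanity of depth: bench points
for n,r,c in (('scene',300,200),('scene',400,480),('side',420,250),('side',330,550)): show(n,r,c,0,'bench')
names=[('pin_near',.18),('pin_far',.18),('cube_door_hinge',.0745),('plane_mid',.036),('plane_tail',.036),('lid',0),('lid_bar',.032),('lid_hole_a',0),('kettle',0),('bunny',0),('cone',0),('half_cylinder',0)]
for n in('scene','side'):
  for t,z in names:
    for l in landmark_of(n,t)[:3]:
        if l['conf']>.3: show(n,*l['position'],z,t+f" {l['conf']:.2f}")
a=S['scene']['im'][160:370,170:480]; b=S['side']['im'][150:450,170:480]
a=cv2.resize(a,None,fx=2.5,fy=2.5,interpolation=3); 
save('cropscene.png',a); save('cropside.png',cv2.resize(b,None,fx=2,fy=2,interpolation=3))
E
```

```text
scene bench z-plane [ 0.8421 -0.2019  0.    ] depth [ 0.8427 -0.2012  0.0012]
scene bench z-plane [0.6912 0.612  0.    ] depth [ 0.6905  0.6121 -0.0011]
side bench z-plane [ 0.1265 -0.2673 -0.    ] depth [ 0.1265 -0.2673  0.0001]
side bench z-plane [ 0.934  -0.5182  0.    ] depth [ 0.9318 -0.519   0.0025]
scene pin_near 0.65 z-plane [ 0.6068 -0.2752  0.18  ] depth [ 0.4914 -0.3958  0.0382]
scene pin_far 0.61 z-plane [0.7532 0.2086 0.18  ] depth [0.7522 0.208  0.1784]
scene cube_door_hinge 0.63 z-plane [0.4965 0.0761 0.0745] depth [0.5317 0.0936 0.1166]
scene plane_mid 0.79 z-plane [0.401  0.0022 0.036 ] depth [0.4068 0.0052 0.0424]
scene plane_mid 0.74 z-plane [ 0.6571 -0.0265  0.036 ] depth [ 0.6671 -0.0189  0.0513]
scene plane_tail 0.96 z-plane [ 0.3886 -0.085   0.036 ] depth [ 0.3505 -0.1081 -0.0058]
scene plane_tail 0.84 z-plane [ 0.6804 -0.1196  0.036 ] depth [ 0.6563 -0.1418 -0.002 ]
scene plane_tail 0.36 z-plane [ 0.4084 -0.3946  0.036 ] depth [ 0.3804 -0.4212  0.0046]
scene lid 0.91 z-plane [ 0.4908 -0.4111  0.    ] depth [ 0.4995 -0.4019  0.011 ]
scene lid_bar 0.72 z-plane [
[... 1338 characters left out ...]
0.406   0.    ] depth [ 0.4727 -0.4145  0.0206]
side lid_bar 0.93 z-plane [ 0.4879 -0.4073  0.032 ] depth [ 0.4759 -0.417   0.0549]
side lid_hole_a 0.82 z-plane [ 0.5914 -0.374   0.    ] depth [ 0.5851 -0.3787  0.0107]
side lid_hole_a 0.65 z-plane [ 0.363  -0.4367  0.    ] depth [ 0.3581 -0.4413  0.0118]
side kettle 0.64 z-plane [ 0.7464 -0.2649  0.    ] depth [ 0.7174 -0.2861  0.0403]
side kettle 0.34 z-plane [0.3533 0.2636 0.    ] depth [0.3421 0.2376 0.0276]
side bunny 0.78 z-plane [0.4202 0.4313 0.    ] depth [0.4083 0.4033 0.026 ]
side cone 0.86 z-plane [0.3587 0.2668 0.    ] depth [0.3458 0.2373 0.0312]
side half_cylinder 0.88 z-plane [0.5617 0.4723 0.    ] depth [0.5456 0.441  0.0282]
```

View pics/cropscene.png

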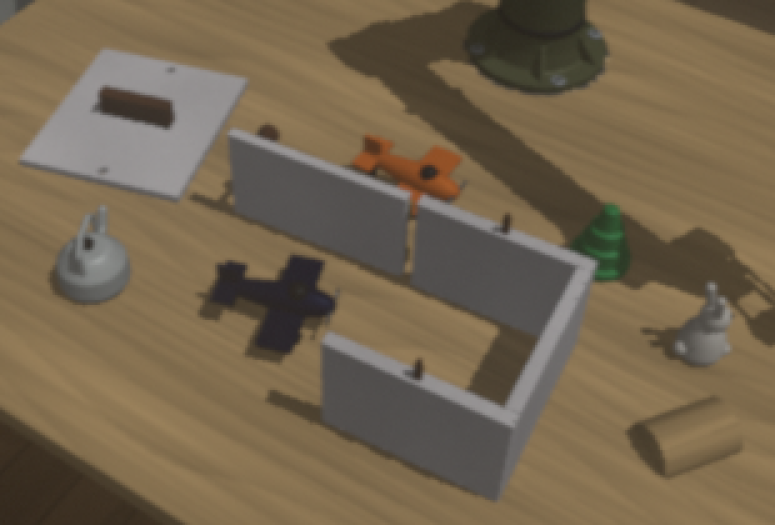

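```bash
cat >> h.py <<'E'
from scipy.optimize import least_squares
def cloud(n,d,p=None):
    p,f=cam(n) if p is None else p
    r,c=np.mgrid[0:480,0:640]; q=np.stack([(c-p['cx'])/f,-(r-p['cy'])/f,-np.ones_like(r,float)],-1)*d[...,None]
    P=q@rot(p['attitude']).T+p['eye']; P[d==0]=np.nan; return P
def T2(v,P):  # world->frame (x,y,yaw rad)
    c,s=np.cos(v[2]),np.sin(v[2]); e=P[:,:2]-v[:2]; return np.stack([c*e[:,0]+s*e[:,1],-s*e[:,0]+c*e[:,1]],1)
def W2(v,q):
    c,s=np.cos(v[2]),np.sin(v[2]); return np.array([v[0]+c*q[0]-s*q[1],v[1]+s*q[0]+c*q[1]])
def segd(q,a,b):
    a,b=np.array(a),np.array(b); t=np.clip(((q-a)@(b-a))/((b-a)@(b-a)),0,1); return np.linalg.norm(q-a-t[:,None]*(b-a),axis=1)
def cubed(q):
    o=[((-.11,s*w),(x,s*w)) for s in(1,-1) for w,x in((.107,.092),(.125,.11))]+[((x,-w),(x,w)) for x,w in((.092,.107),(.11,.125))]
    return np.min([segd(q,*k) for k in o],0)
def fitcube(P,v):
    P=P.reshape(-1,3); P=P[np.isfinite(P[:,0])]; P=P[(P[:,2]>.015)&(P[:,2]<.142)]
    for g in(.03,.015,.01):
        q=T2(v,P); m=(q[:,0]>-.10)&(cubed(q)<g)
        v=least_squares(lambda u:cubed(T2(u,P[m])),v,loss='soft_l1',f_scale=.003).x
    return v,m.sum(),np.median(cubed(T2(v,P[m])))
E
python3 - <<'E'
from h import *
np.set_printoptions(precision=4,suppress=True)
S={n:np.load(n+'.npz') for n in('scene','side')}
v0=[.631,.194,np.radians(94.5)]
C={n:cloud(n,S[n]['d']) for n in S}
for n in S: v,m,e=fitcube(C[n],v0); print(n,v[:2],np.degrees(v[2]),m,e)
A=np.concatenate([C[n].reshape(-1,3) for n in S]); v,m,e=fitcube(A,v0); print('both',v[:2],np.degrees(v[2]),m,e)
np.save('cube.npy',v); print('pins',W2(v,(0,.116)),W2(v,(0,-.116)))
h=W2(v,(-.118,.125)); print('hinge',h)
# door
for n in S:
    P=C[n].reshape(-1,3); P=P[np.isfinite(P[:,0])&(P[:,2]>.03)&(P[:,2]<.14)]; q=T2(v,P)
    q=q-np.array([-.118,.125]); r=np.hypot(*q.T); m=(r>.04)&(r<.235)&(q[:,0]<-.03)&(abs(q[:,1])<.06)
    a=np.polyfit(q[m,0],q[m,1],1); print('door',n,m.sum(),a, np.std(q[m,1]-np.polyval(a,q[m,0])))
for n in S:
    im,d=S[n]['im'].astype(int),S[n]['d']; P=C[n]
    # navy plane
    w=(P[...,2]>.008)&(P[...,2]<.08)&(np.hypot(P[...,0]-.67,P[...,1]+.03)<.12)
    q=P[w]; print('plane',n,w.sum(),q[:,:2].min(0),q[:,:2].max(0))
    w=(P[...,2]>.020)&(P[...,2]<.06)&(np.hypot(P[...,0]-.48,P[...,1]+.405)<.09)
    q=P[w][:,:2]; k=q-q.mean(0); u=np.linalg.svd(k,full_matrices=False)[2][0]; print('bar',n,w.sum(),q.mean(0),np.degrees(np.arctan2(u[1],u[0]))%180)
E
```

```text
scene [0.6295 0.2182] 94.26730097795671 3704 0.0008026540981639352
side [0.6316 0.1956] 94.28236152909709 3644 0.0015913984712617318
both [0.6312 0.1971] 94.2502622281711 7703 0.0013164525460018228
pins [0.5155 0.1885] [0.7469 0.2057]
hinge [0.5153 0.0701]
door scene 1362 [-0.0175 -0.0184] 0.008064295155332673
door side 1269 [ 0.0008 -0.0006] 0.009532812298899032
plane scene 1026 [ 0.5835 -0.1104] [0.7351 0.0453]
bar scene 296 [ 0.4893 -0.4004] 106.04401846628843
plane side 884 [ 0.6159 -0.1179] [0.7426 0.0735]
bar side 639 [ 0.4797 -0.4161] 105.69433500893236
```

```bash
cat >> h.py <<'E'
def plan(segs,start=None):
    """segs: list of (xyz TCP, yaw, n, closure); prints rows, tool pointing down"""
    o=status.get_obs(); p,y=(np.array(o['tool_pos']),o['tool_rot'][2]) if start is None else (np.array(start[0]),start[1])
    for t,ty,n,g in segs:
        t=np.array(t,float); k=1; out=[]; p0,y0=p.copy(),y
        dy=(ty-y0+180)%360-180
        for i in range(n):
            q=p0+(t-p0)*(i+1)/n; M=R.from_euler('xyz',[180,0,y],degrees=True).as_matrix()
            s=np.round(M.T@(q-p),4); a=round(-(y0+dy*(i+1)/n-y),2); out.append([g,*map(float,s),0,0,a]); p=p+M@s; y=y-a
        print(f'-> {t} yaw {ty} n{n}'); print(str(out).replace(' ',''))
E
python3 - <<'E'
from h import *
plan([((.67,-.03,.405),12,20,0)],((.274,.590,.405),65.09))
E
```

```text
-> [ 0.67  -0.03   0.405] yaw 12 n20
[[0,-0.0198,0.031,0.0,0,0,2.65],[0,-0.0183,0.0319,0.0,0,0,2.66],[0,-0.0168,0.0327,0.0,0,0,2.65],[0,-0.0153,0.0335,0.0,0,0,2.66],[0,-0.0137,0.0341,0.0,0,0,2.65],[0,-0.0122,0.0347,0.0,0,0,2.66],[0,-0.0105,0.0353,0.0,0,0,2.65],[0,-0.0088,0.0357,0.0,0,0,2.66],[0,-0.0072,0.0361,0.0,0,0,2.65],[0,-0.0055,0.0363,0.0,0,0,2.65],[0,-0.0039,0.0366,0.0,0,0,2.66],[0,-0.0021,0.0367,0.0,0,0,2.65],[0,-0.0004,0.0368,0.0,0,0,2.66],[0,0.0012,0.0368,0.0,0,0,2.65],[0,0.003,0.0366,0.0,0,0,2.66],[0,0.0047,0.0365,0.0,0,0,2.65],[0,0.0063,0.0363,0.0,0,0,2.66],[0,0.0081,0.0359,0.0,0,0,2.65],[0,0.0096,0.0354,0.0,0,0,2.66],[0,0.0114,0.035,0.0,0,0,2.65]]
```

>>> {"method": "jog_arm", "body": {
  "rows": [
    [0,-0.02,0.031,0,0,0,2.65],
    [0,-0.018,0.032,0,0,0,2.65],
    [0,-0.017,0.033,0,0,0,2.65],
    [0,-0.015,0.0335,0,0,0,2.65],
    [0,-0.014,0.034,0,0,0,2.65],
    [0,-0.012,0.035,0,0,0,2.65],
    [0,-0.0105,0.035,0,0,0,2.65],
    [0,-0.009,0.036,0,0,0,2.65],
    [0,-0.007,0.036,0,0,0,2.65],
    [0,-0.0055,0.036,0,0,0,2.65],
    [0,-0.004,0.0365,0,0,0,2.65],
    [0,-0.002,0.037,0,0,0,2.65]
  ]
}}

```text
time_s: 3.65
tool_pos: [0.5126, 0.2159, 0.4052]
tool_rot: [-180.0, -0.1, 33.2]
force: [0.3, 0.3, 1.0]
grip_width: 0.087
```

>>> {"method": "jog_arm", "body": {
  "rows": [
    [0,0,0.037,0,0,0,2.65],
    [0,0.001,0.037,0,0,0,2.65],
    [0,0.003,0.037,0,0,0,2.65],
    [0,0.0045,0.0365,0,0,0,2.65],
    [0,0.006,0.036,0,0,0,2.65],
    [0,0.008,0.036,0,0,0,2.65],
    [0,0.01,0.0355,0,0,0,2.65],
    [0,0.011,0.035,0,0,0,2.65],
    [0,0,0,0,0,0,0],
    [0,0,0,0,0,0,0]
  ]
}}

```text
time_s: 4.48
tool_pos: [0.6711, -0.0341, 0.4042]
tool_rot: [179.9, 0.1, 11.8]
force: [-0.7, -0.4, -0.6]
grip_width: 0.0867
```

```bash
python3 - <<'E'
from h import *
np.set_printoptions(precision=4,suppress=True)
o=status.get_obs(); print(o['time_s'],o['tool_pos'],o['tool_rot'],o['force'])
p=cam('wrist'); im,d=cams.read_camera('wrist'); np.savez('w1.npz',im=im,d=d); save('w1.png',im)
P=cloud('wrist',d,p)
for t,z in(('plane_mid',.036),('plane_tail',.036),('cube_door_hinge',.0745),('pin_near',.18),('pin_far',.18)):
    for l in landmark_of('wrist',t)[:3]: print(t,round(l['conf'],2),np.round(l['position']),atz('wrist',*l['position'],z,p))
b=P[(abs(P[...,2])<.03)]; print('bench z',np.nanmedian(b[:,2]))
print('cube',fitcube(P,np.load('cube.npy')))
E
```

```text
4.4833 [ 0.6711 -0.0341  0.4042] [179.9051   0.0589  11.8087] [-0.7382 -0.4472 -0.5744]
plane_mid 0.71 [218. 319.] [ 0.6693 -0.0341  0.036 ]
plane_mid 0.55 [130.  40.] [ 0.3908 -0.0045  0.036 ]
plane_tail 0.57 [205.  40.] [ 0.3896 -0.0793  0.036 ]
cube_door_hinge 0.67 [ 74. 162.] [0.5185 0.0648 0.0745]
bench z 0.00038337694590329097
cube (array([0.6323, 0.1958, 1.6448]), np.int64(5795), np.float64(0.00017859295503862282))
```

View pics/w1.png

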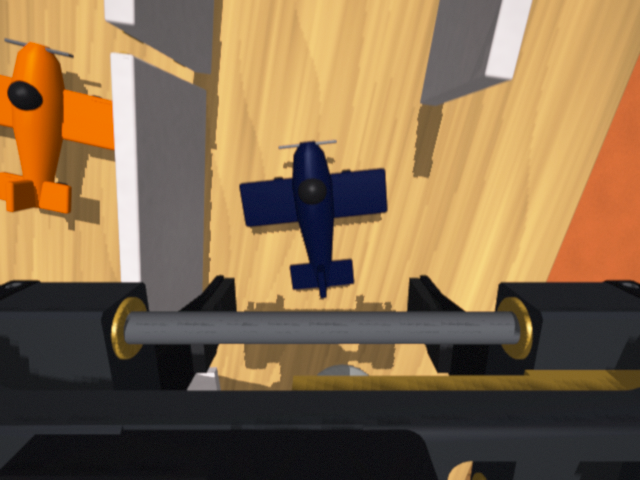

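The navy plane is centred in the wrist view: nose at (142, 310), tail at (290, 323). The door is on its left and the cube's far wall at upper right. Orange is beyond the door, so the identity is confirmed.

```bash
python3 - <<'E'
from h import *
np.set_printoptions(precision=4,suppress=True)
D=np.load('w1.npz'); p=cam('wrist'); P=cloud('wrist',D['d'],p); im=D['im'].astype(int)
r,c=np.mgrid[0:480,0:640]
m=(P[...,2]>.02)&(P[...,2]<.08)&(r>130)&(r<305)&(c>235)&(c<395)
q=P[m]
# symmetric fit: wing left/right mid & tail
v=np.array([.6693,-.0341,np.radians(102)])
for k in range(4):
    l=T2(v,q)
    w=q[(abs(l[:,0]-.018)<.035)&(abs(l[:,1])>.03)]; lw=T2(v,w)
    t=q[(l[:,0]<-.04)&(abs(l[:,1])<.045)]; lt=T2(v,t)
    ends=(lw[:,1].max()+lw[:,1].min())/2; te=(lt[:,1].max()+lt[:,1].min())/2; xr=(lw[:,0].max()+lw[:,0].min())/2
    print(ends,te,'wing x',lw[:,0].min(),lw[:,0].max(),'span',np.ptp(lw[:,1]),'tail',lt[:,0].min(),np.ptp(lt[:,1]),'nose',l[:,0].max())
    a=np.polyfit(lw[:,1],lw[:,0],1)[0]
    dth=np.arctan2(ends-te,.018+.061); print('slope wing deg',np.degrees(a),'axis deg',np.degrees(dth))
    v[:2]=W2(v,(xr-.018,ends-.018*np.tan(dth))); v[2]+=dth
print(v[:2],np.degrees(v[2]))
cv=np.load('cube.npy'); cv=np.array([.6323,.1963,np.radians(94.24)]); np.save('cube.npy',cv); np.save('plane.npy',v)
print('in cube',T2(cv,np.array([[*v[:2],0]])),'door hinge',W2(cv,(-.118,.125)))
# fuselage side: door clearance
Q=P[(P[...,2]>.05)&(P[...,2]<.15)]; l=T2(cv,Q); w=l[(l[:,0]<-.14)&(l[:,0]>-.4)&(l[:,1]>.08)&(l[:,1]<.2)]
u=np.linspace(-.34,-.14,6); 
for a in u: 
    s=w[abs(w[:,0]-a)<.01]; print(a,len(s),np.round(s[:,1].min() if len(s) else 0,4),np.round(s[:,1].max() if len(s) else 0,4))
# grasp TCP poses
h=np.degrees(v[2]); 
print('grasp xy',W2(v,(-.026,0)),'yaw',h-90)
f=np.array([*cv[:2],cv[2]]); print('final grasp xy',W2(cv,(-.010-.0145,0)),'pre',W2(cv,(-.16,0)))
E
```

```text
0.004956678669827984 -0.00288822059728446 wing x -0.005279643473045324 0.05290258159167064 span 0.15039199624766142 tail -0.07031624369535044 0.06685838302752416 nose 0.08195401302026933
slope wing deg -5.237729370105272 axis deg 5.671023555197213
2.9239185112106547e-05 -0.0005762156767898513 wing x -0.004293945115113069 0.0428569129681144 span 0.14810238722689356 tail -0.07348728446797316 0.06584603509004586 nose 0.07514855316035562
slope wing deg -0.446202875826129 axis deg 0.4391054317047771
0.0001175060622792129 -1.0794011181293472e-06 wing x -0.005090284192783174 0.0411035053177449 span 0.1480872576193395 tail -0.07478758391882241 0.06584824834518418 nose 0.07383827671989543
slope wing deg -0.047383598061736025 axis deg 0.08600558811506083
7.412483217686394e-06 2.2902776736812014e-06 wing x -0.005028673420038609 0.04104340855225576 span 0.1481144987135339 tail -0.07481350650846882 0.06586065542671743 nose 0.073831153706602
slope wing deg 0.03361188290782956 axis deg 0.003714946317199339
[ 0.6646 -0.0278] 108.19984952133423
in cube [[-0.2259 -0.0157]] door hinge [0.5164 0.0694]
-0.34 8 0.1045 0.1057
-0.30000000000000004 749 0.1049 0.1072
-0.26 1613 0.106 0.122
-0.22000000000000003 1815 0.1069 0.1229
-0.18000000000000002 2050 0.1079 0.124
-0.14 1146 0.1089 0.1249
grasp xy [ 0.6727 -0.0525] yaw 18.19984952133423
final grasp xy [0.6341 0.1719] pre [0.6441 0.0367]
```

```bash
python3 - <<'E'
from h import *
v=np.load('plane.npy'); cv=np.load('cube.npy'); o=status.get_obs()
g=lambda x,y,z:(*W2(cv,(x,y)),z)
a=W2(v,(-.022,0)); print(a,T2(cv,np.array([[*a,0]])))
plan([((*a,.30),18.2,4,0),((*a,.200),18.2,5,0),
 (g(-.165,-.003,.2),4.24,11,.52),(g(-.0245,0,.2),4.24,14,.52)],(o['tool_pos'],o['tool_rot'][2]))
E
```

```text
[ 0.67148136 -0.04873663] [[-0.24726284 -0.02095748]]
-> [ 0.67148136 -0.04873663  0.3       ] yaw 18.2 n4
[[0,-0.0008,0.0048,0.0263,0,0,np.float64(-1.49)],[0,-0.0009,0.0048,0.0262,0,0,np.float64(-1.49)],[0,-0.001,0.0048,0.0263,0,0,np.float64(-1.49)],[0,-0.0011,0.0047,0.0262,0,0,np.float64(-1.49)]]
-> [ 0.67148136 -0.04873663  0.2       ] yaw 18.2 n5
[[0,-0.0,0.0,0.02,0,0,np.float64(0.0)],[0,-0.0,0.0,0.02,0,0,np.float64(0.0)],[0,-0.0,0.0,0.02,0,0,np.float64(0.0)],[0,-0.0,0.0,0.02,0,0,np.float64(0.0)],[0,-0.0,0.0,0.02,0,0,np.float64(0.0)]]
-> [0.64749097 0.03197339 0.2       ] yaw 4.24 n11
[[0.52,0.0002,-0.0077,0.0,0,0,np.float64(1.27)],[0.52,0.0001,-0.0076,0.0,0,0,np.float64(1.27)],[0.52,-0.0002,-0.0077,0.0,0,0,np.float64(1.27)],[0.52,-0.0002,-0.0076,0.0,0,0,np.float64(1.27)],[0.52,-0.0005,-0.0076,0.0,0,0,np.float64(1.27)],[0.52,-0.0006,-0.0077,0.0,0,0,np.float64(1.26)],[0.52,-0.0008,-0.0076,0.0,0,0,np.float64(1.27)],[0.52,-0.001,-0.0076,0.0,0,0,np.float64(1.27)],[0.52,-0.0011,-0.0075,0.0,0,0,np.float64(1.27)],[0.52,-0.0013,-0.0076,0.0,0,0,np.float64(1.27)],[0.52,-0.0015,-0.0075,0.0,0,0,np.float64(1.27)]]
-> [0.63411139 0.17186705 0.2       ] yaw 4.24 n14
[[0.52,-0.0002,-0.01,0.0,0,0,np.float64(0.0)],[0.52,-0.0002,-0.0101,0.0,0,0,np.float64(0.0)],[0.52,-0.0002,-0.01,0.0,0,0,np.float64(0.0)],[0.52,-0.0003,-0.01,0.0,0,0,np.float64(0.0)],[0.52,-0.0002,-0.0101,0.0,0,0,np.float64(0.0)],[0.52,-0.0002,-0.01,0.0,0,0,np.float64(0.0)],[0.52,-0.0002,-0.01,0.0,0,0,np.float64(0.0)],[0.52,-0.0002,-0.0101,0.0,0,0,np.float64(0.0)],[0.52,-0.0002,-0.01,0.0,0,0,np.float64(0.0)],[0.52,-0.0002,-0.0101,0.0,0,0,np.float64(0.0)],[0.52,-0.0003,-0.01,0.0,0,0,np.float64(0.0)],[0.52,-0.0002,-0.01,0.0,0,0,np.float64(0.0)],[0.52,-0.0002,-0.0101,0.0,0,0,np.float64(0.0)],[0.52,-0.0002,-0.01,0.0,0,0,np.float64(0.0)]]
```

>>> {"method": "jog_arm", "body": {
  "rows": [
    [0,-0.001,0.005,0.026,0,0,-1.6],
    [0,-0.001,0.005,0.026,0,0,-1.6],
    [0,-0.001,0.005,0.026,0,0,-1.6],
    [0,-0.001,0.004,0.026,0,0,-1.6],
    [0,0,0,0.02,0,0,0],
    [0,0,0,0.02,0,0,0],
    [0,0,0,0.02,0,0,0],
    [0,0,0,0.02,0,0,0],
    [0,0,0,0.014,0,0,0],
    [0,0,0,0.006,0,0,0],
    [0,0,0,0,0,0,0]
  ]
}}

```text
time_s: 5.7
tool_pos: [0.6709, -0.0497, 0.1993]
tool_rot: [-179.9, 0.1, 18.5]
force: [-0.1, 0.0, 0.2]
grip_width: 0.087
```

>>> {"method": "jog_arm", "body": {
  "rows": [
    [0.52,0,0,0,0,0,0],
    [0.52,0,0,0,0,0,0],
    [0.52,0,0,0,0,0,0],
    [0.52,0,0,0,0,0,0],
    [0.52,0,0,0,0,0,0],
    [0.52,0,0,0,0,0,0]
  ],
  "grip_force": 5
}}

```text
time_s: 6.2
tool_pos: [0.6717, -0.0504, 0.2013]
tool_rot: [180.0, -0.0, 18.5]
force: [0.5, 0.1, -0.4]
grip_width: 0.0549
```

```bash
python3 - <<'E'
from h import *
np.set_printoptions(precision=4,suppress=True)
o=status.get_obs(); print(o['time_s'],o['tool_pos'],o['tool_rot'],o['force'],o['grip_width'])
v=np.load('plane.npy');cv=np.load('cube.npy')
print('in plane',T2(v,o['tool_pos'][None]),'in cube',T2(cv,o['tool_pos'][None]))
E
```

```text
6.2 [ 0.6717 -0.0504  0.2013] [179.9945  -0.0479  18.4878] [ 0.4587  0.0872 -0.3804] 0.054893030597264025
in plane [[-0.0236  0.0003]] in cube [[-0.2489 -0.021 ]]
```

>>> {"method": "jog_arm", "body": {
  "rows": [
    [0.54,0,0,0,0,0,0],
    [0.54,0,-0.007,0,0,0,1.3],
    [0.54,0,-0.008,0,0,0,1.3],
    [0.54,0,-0.008,0,0,0,1.3],
    [0.54,0,-0.008,0,0,0,1.3],
    [0.54,-0.0005,-0.008,0,0,0,1.3],
    [0.54,-0.0005,-0.008,0,0,0,1.3],
    [0.54,-0.001,-0.0075,0,0,0,1.3],
    [0.54,-0.001,-0.0075,0,0,0,1.3],
    [0.54,-0.001,-0.0075,0,0,0,1.3],
    [0.54,-0.0015,-0.0075,0,0,0,1.3],
    [0.54,-0.0015,-0.0075,0,0,0,1.25]
  ]
}}

```text
time_s: 7.2
tool_pos: [0.647, 0.031, 0.2008]
tool_rot: [180.0, -0.0, 4.2]
force: [0.5, -0.2, -0.3]
grip_width: 0.0401
```

```bash
python3 - <<'E'
from h import *
np.set_printoptions(precision=4,suppress=True)
o=status.get_obs(); print(o['time_s'],o['tool_pos'],o['tool_rot'],o['force'],o['grip_width'])
cv=np.load('cube.npy')
print('in cube',T2(cv,o['tool_pos'][None]))
im,d=cams.read_camera('wrist'); a=cv2.resize(im,(480,360))
im,d=cams.read_camera('scene'); b=cv2.resize(im[180:360,200:440],(480,360)); save('p5.png',np.vstack([a[:,:],b])[:, :].copy()[:600*2]) if 0 else save('p5.png',cv2.resize(np.hstack([a,b]),(800,300)))
E
```

```text
7.2 [0.647  0.031  0.2008] [179.9733  -0.0123   4.1559] [ 0.5417 -0.2013 -0.2671] 0.040136313040205304
in cube [[-0.1659 -0.0024]]
```

View pics/p5.png

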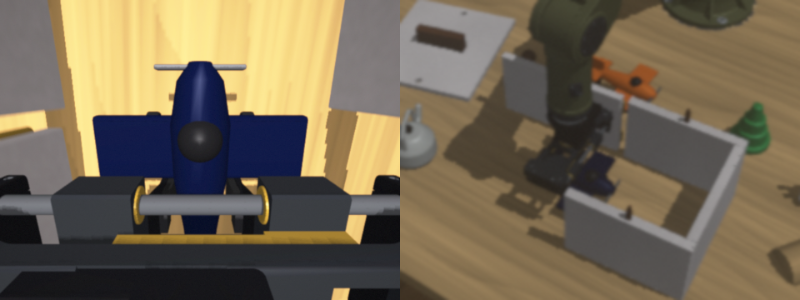

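The plane is straight between the fingers, its nose entering the opening, so I push on.

>>> {"method": "jog_arm", "body": {
  "rows": [
    [0.54,0,-0.006,0,0,0,0],
    [0.54,0,-0.01,0,0,0,0],
    [0.54,0,-0.01,0,0,0,0],
    [0.54,0,-0.01,0,0,0,0],
    [0.54,0,-0.01,0,0,0,0],
    [0.54,0,-0.01,0,0,0,0]
  ]
}}

```text
time_s: 7.8
tool_pos: [0.6429, 0.0882, 0.2009]
tool_rot: [-180.0, -0.0, 4.3]
force: [-0.1, -1.6, 0.9]
grip_width: 0.0397
```

>>> {"method": "jog_arm", "body": {
  "rows": [
    [0.54,-0.0015,-0.01,0,0,0,0],
    [0.54,0,-0.01,0,0,0,0],
    [0.54,0,-0.01,0,0,0,0],
    [0.54,0,-0.01,0,0,0,0],
    [0.54,0,-0.01,0,0,0,0],
    [0.54,0,-0.01,0,0,0,0],
    [0.54,0,-0.01,0,0,0,0],
    [0.54,0,-0.01,0,0,0,0],
    [0.54,0,-0.005,0,0,0,0],
    [0.54,0,0,0,0,0,0],
    [0.54,0,0,0,0,0,0]
  ]
}}

```text
time_s: 8.72
tool_pos: [0.635, 0.1721, 0.2007]
tool_rot: [-180.0, 0.0, 4.3]
force: [-0.4, -0.8, -0.9]
grip_width: 0.0397
```

```bash
python3 - <<'E'
from h import *
np.set_printoptions(precision=4,suppress=True)
o=status.get_obs(); print(o['time_s'],o['tool_pos'],o['tool_rot'],o['force'],o['grip_width'])
cv=np.load('cube.npy'); p=cam('wrist')
print('in cube',T2(cv,o['tool_pos'][None]))
im,d=cams.read_camera('wrist'); np.savez('w2.npz',im=im,d=d); P=cloud('wrist',d,p)
print(fitcube(P,cv))
l=P[(P[...,2]>.02)&(P[...,2]<.06)]; q=T2(cv,l); m=(abs(q[:,1])<.1)&(q[:,0]<.085)&(q[:,0]>-.02); print('nose x',np.sort(q[m,0])[-30:][::6], 'wing y',q[m,1].min(),q[m,1].max())
E
```

```text
8.7167 [0.635  0.1721 0.2007] [-179.9876    0.0083    4.285 ] [-0.365  -0.7983 -0.8818] 0.03973033564838812
in cube [[-0.0243 -0.0009]]
(array([0.6317, 0.1984, 1.6451]), np.int64(71392), np.float64(0.0002593396047740615))
nose x [0.0677 0.0678 0.0678 0.0679 0.068 ] wing y -0.07418517610393247 0.07293193842609211
```

The plane is in (mid at cube x ≈ -9 mm, tail about 25 mm inside the front). Now I let go, lift out and go to the outer side of the door.

```bash
python3 - <<'E'
from h import *
cv=np.array([.6317,.1984,np.radians(94.26)]); np.save('cube.npy',cv); o=status.get_obs()
g=lambda x,y,z:(*W2(cv,(x,y)),z)
plan([(g(-.029,0,.2),4.26,2,0),(g(-.029,0,.38),4.26,6,0),(g(-.285,.175,.375),4.26,10,1),(g(-.285,.175,.272),4.26,4,1)],(o['tool_pos'],4.26))
E
```

```text
-> [0.63385419 0.16948012 0.2       ] yaw 4.26 n2
[[0,-0.0007,0.0009,0.0003,0,0,-0.0],[0,-0.0007,0.0009,0.0004,0,0,-0.0]]
-> [0.63385419 0.16948012 0.38      ] yaw 4.26 n6
[[0,0.0,-0.0,-0.03,0,0,-0.0],[0,0.0,-0.0,-0.03,0,0,-0.0],[0,0.0,-0.0,-0.03,0,0,-0.0],[0,0.0,-0.0,-0.03,0,0,-0.0],[0,0.0,-0.0,-0.03,0,0,-0.0],[0,0.0,-0.0,-0.03,0,0,-0.0]]
-> [ 0.47835401 -0.09881206  0.375     ] yaw 4.26 n10
[[1,-0.0175,0.0256,0.0005,0,0,-0.0],[1,-0.0175,0.0256,0.0005,0,0,-0.0],[1,-0.0175,0.0256,0.0005,0,0,-0.0],[1,-0.0175,0.0256,0.0005,0,0,-0.0],[1,-0.0175,0.0256,0.0005,0,0,-0.0],[1,-0.0175,0.0256,0.0005,0,0,-0.0],[1,-0.0175,0.0256,0.0005,0,0,-0.0],[1,-0.0175,0.0256,0.0005,0,0,-0.0],[1,-0.0175,0.0256,0.0005,0,0,-0.0],[1,-0.0175,0.0256,0.0005,0,0,-0.0]]
-> [ 0.47835401 -0.09881206  0.272     ] yaw 4.26 n4
[[1,0.0,-0.0,0.0257,0,0,-0.0],[1,0.0,-0.0,0.0258,0,0,-0.0],[1,0.0,-0.0,0.0257,0,0,-0.0],[1,0.0,-0.0,0.0258,0,0,-0.0]]
```

>>> {"method": "jog_arm", "body": {
  "rows": [
    [0,0,0.002,0,0,0,0],
    [0,0,0.002,0,0,0,0],
    [0,0,0,0,0,0,0],
    [0,0,0,0,0,0,0],
    [0,0,0,0,0,0,0],
    [0,0,0,-0.02,0,0,0],
    [0,0,0,-0.03,0,0,0],
    [0,0,0,-0.035,0,0,0],
    [0,0,0,-0.035,0,0,0],
    [0,0,0,-0.035,0,0,0],
    [0,0,0,-0.02,0,0,0]
  ]
}}

```text
time_s: 9.68
tool_pos: [0.636, 0.1674, 0.3806]
tool_rot: [-179.9, -0.3, 4.2]
force: [0.2, 0.5, 0.6]
grip_width: 0.0866
```

```bash
python3 - <<'E'
from h import *
np.set_printoptions(precision=4,suppress=True)
o=status.get_obs(); print(o['tool_pos'],o['tool_rot'])
cv=np.load('cube.npy'); p=cam('wrist'); im,d=cams.read_camera('wrist'); np.savez('w3.npz',im=im,d=d); P=cloud('wrist',d,p)
v,m,e=fitcube(P,cv); print(v[:2],np.degrees(v[2]),m,e); np.save('cube.npy',v)
l=P[(P[...,2]>.02)&(P[...,2]<.08)]; q=T2(v,l); m=(abs(q[:,1])<.1)&(q[:,0]<.085)&(q[:,0]>-.13); q=q[m]; print('plane x',q[:,0].min(),q[:,0].max(),'y',q[:,1].min(),q[:,1].max())
# pins: points z>.16
k=P[(P[...,2]>.158)&(P[...,2]<.185)]; kq=T2(v,k)
for s in(1,-1):
    w=(abs(kq[:,0])<.03)&(abs(kq[:,1]-s*.116)<.03); print('pin',s,w.sum(),kq[w].mean(0) if w.any() else '', k[w].mean(0) if w.any() else '')
save('w3.png',im)
E
```

```text
[0.636  0.1674 0.3806] [-179.9036   -0.321     4.227 ]
[0.6318 0.1984] 94.26248249579996 38824 0.0001520591086070916
plane x -0.08345902362822137 0.06561172078793354 y -0.07506531291248453 0.07280240091848658
pin 1 547 [0.001  0.1134] [0.5187 0.1909 0.1713]
pin -1 523 [ 0.001  -0.1133] [0.7448 0.2078 0.1716]
```

View pics/w3.png

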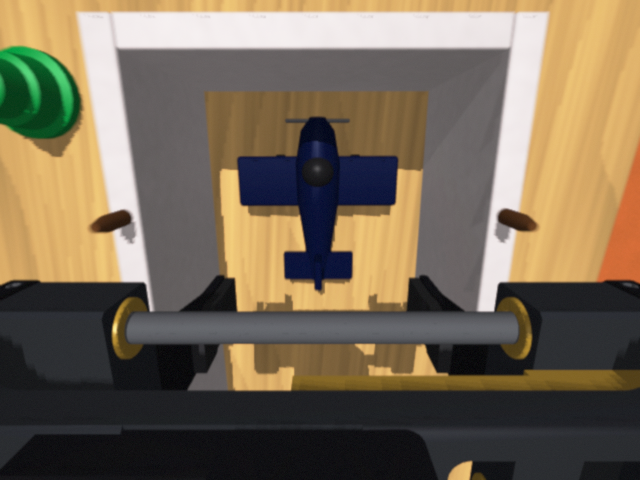

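The view shows the plane fully inside the walls (nose at row 118, tail at row 290), with both dowels at row ~220. Next is the door.

>>> {"method": "jog_arm", "body": {
  "rows": [
    [1,-0.01,0.013,0,0,0,0],
    [1,-0.018,0.0255,0,0,0,0],
    [1,-0.018,0.0255,0,0,0,0],
    [1,-0.018,0.0255,0,0,0,0],
    [1,-0.018,0.0255,0,0,0,0],
    [1,-0.018,0.0255,0,0,0,0],
    [1,-0.018,0.0255,0,0,0,0],
    [1,-0.018,0.0255,0,0,0,0],
    [1,-0.018,0.0255,0,0,0,0],
    [1,-0.018,0.0255,0,0,0,0],
    [1,-0.008,0.012,0,0,0,0],
    [1,0,0,0,0,0,0]
  ]
}}

```text
time_s: 10.73
tool_pos: [0.4731, -0.1031, 0.3759]
tool_rot: [-180.0, -0.0, 3.9]
force: [0.2, -0.7, -0.4]
grip_width: 0.015
```

```bash
python3 - <<'E'
from h import *
np.set_printoptions(precision=4,suppress=True)
cv=np.load('cube.npy'); o=status.get_obs(); print(o['tool_pos'],o['grip_width'],T2(cv,o['tool_pos'][None])); 
p=cam('wrist'); im,d=cams.read_camera('wrist'); P=cloud('wrist',d,p)
Q=P[(P[...,2]>.06)&(P[...,2]<.148)]; l=T2(cv,Q)-np.array([-.118,.125]); 
for a in (-.06,-.12,-.18,-.22,-.24):
    s=l[(abs(l[:,0]-a)<.008)&(abs(l[:,1])<.1)]; print(a,len(s),s[:,1].min() if len(s) else 0,s[:,1].max() if len(s) else 0)
g=lambda x,y,z:(*W2(cv,(x,y)),z)
segs=[(g(-.288,.175,.272),4.26,4,1)]
for th in np.radians([88,80,72,64,56,48,40,32,24,16,8,0]):
    off=.0075+.015*np.sin(th)+.0095*np.cos(th); r=.17
    q=np.array([-.118,.125])+r*np.array([-np.sin(th),-np.cos(th)])+off*np.array([-np.cos(th),np.sin(th)])
    segs.append((g(*q,.272),4.26,1 if len(segs)>1 else 3,1))
plan(segs,(o['tool_pos'],4.26))
E
```

```text
[ 0.4731 -0.1031  0.3759] 0.01500171276543138 [[-0.2889  0.1807]]
-0.06 1592 -0.016236740798138458 -0.0007892245450665941
-0.12 1270 -0.017561452682691284 -0.0019214162492072195
-0.18 896 -0.018853592635514435 -0.003156737113039834
-0.22 13 -0.004617775206709446 -0.004014997523686184
-0.24 0 0 0
-> [ 0.4787 -0.1018  0.272 ] yaw 4.26 n4
[[1,0.0014,-0.0002,0.026,0,0,-0.0],[1,0.0015,-0.0002,0.026,0,0,-0.0],[1,0.0014,-0.0003,0.026,0,0,-0.0],[1,0.0014,-0.0002,0.0259,0,0,-0.0]]
-> [ 0.5118 -0.1001  0.272 ] yaw 4.26 n3
[[1,0.011,0.0002,0.0,0,0,-0.0],[1,0.0111,0.0003,0.0,0,0,-0.0],[1,0.011,0.0002,0.0,0,0,-0.0]]
-> [ 0.5346 -0.0992  0.272 ] yaw 4.26 n1
[[1,0.0229,0.0009,0.0,0,0,-0.0]]
-> [ 0.5575 -0.0953  0.272 ] yaw 4.26 n1
[[1,0.0231,-0.0023,0.0,0,0,-0.0]]
-> [ 0.5799 -0.0881  0.272 ] yaw 4.26 n1
[[1,0.0228,-0.0055,0.0,0,0,-0.0]]
-> [ 0.6014 -0.0777  0.272 ] yaw 4.26 n1
[[1,0.0223,-0.0087,0.0,0,0,-0.0]]
-> [ 0.6215 -0.0642  0.272 ] yaw 4.26 n1
[[1,0.021,-0.012,0.0,0,0,-0.0]]
-> [ 0.6397 -0.0477  0.272 ] yaw 4.26 n1
[[1,0.0194,-0.0151,0.0,0,0,-0.0]]
-> [ 0.6555 -0.0285  0.272 ] yaw 4.26 n1
[[1,0.0171,-0.018,0.0,0,0,-0.0]]
-> [ 0.6684 -0.007   0.272 ] yaw 4.26 n1
[[1,0.0146,-0.0205,0.0,0,0,-0.0]]
-> [0.6782 0.0165 0.272 ] yaw 4.26 n1
[[1,0.0114,-0.0227,0.0,0,0,-0.0]]
-> [0.6843 0.0414 0.272 ] yaw 4.26 n1
[[1,0.008,-0.0243,0.0,0,0,-0.0]]
-> [0.6867 0.0671 0.272 ] yaw 4.26 n1
[[1,0.0043,-0.0255,0.0,0,0,-0.0]]
```

>>> {"method": "jog_arm", "body": {
  "rows": [
    [1,0.001,0,0.02,0,0,0],
    [1,0.001,0,0.03,0,0,0],
    [1,0.001,0,0.03,0,0,0],
    [1,0.002,0,0.024,0,0,0],
    [1,0.01,0,0,0,0,0],
    [1,0.012,0.0005,0,0,0,0],
    [1,0.0115,0.0005,0,0,0,0],
    [1,0.0115,0.0005,0,0,0,0],
    [1,0.0115,0.0005,0,0,0,0],
    [1,0.0115,-0.001,0,0,0,0],
    [1,0.0115,-0.001,0,0,0,0],
    [1,0.0115,-0.0025,0,0,0,0]
  ]
}}

```text
time_s: 11.78
tool_pos: [0.5726, -0.0882, 0.2728]
tool_rot: [-180.0, -0.1, 4.4]
force: [-0.2, -0.4, -0.6]
grip_width: 0.0004
```

>>> {"method": "jog_arm", "body": {
  "rows": [
    [1,0.0115,-0.003,0,0,0,0],
    [1,0.011,-0.0045,0,0,0,0],
    [1,0.011,-0.0045,0,0,0,0],
    [1,0.0105,-0.006,0,0,0,0],
    [1,0.0105,-0.006,0,0,0,0],
    [1,0.01,-0.0075,0,0,0,0],
    [1,0.0095,-0.0075,0,0,0,0],
    [1,0.0085,-0.009,0,0,0,0],
    [1,0.0085,-0.009,0,0,0,0],
    [1,0.0075,-0.01,0,0,0,0],
    [1,0.007,-0.0105,0,0,0,0]
  ]
}}

```text
time_s: 12.7
tool_pos: [0.6704, -0.0038, 0.2717]
tool_rot: [-180.0, 0.0, 4.2]
force: [-0.2, -0.5, 0.1]
grip_width: 0.0006
```

```bash
python3 - <<'E'
from h import *
np.set_printoptions(precision=4,suppress=True)
cv=np.load('cube.npy'); o=status.get_obs(); print(o['time_s'],o['tool_pos'],o['tool_rot'],o['force'],T2(cv,o['tool_pos'][None])); 
S,d=cams.read_camera('scene'); P=cloud('scene',d); Q=P[(P[...,2]>.12)&(P[...,2]<.15)]; l=T2(cv,Q)-np.array([-.118,.125]); l=l[(l[:,1]<-.02)&(l[:,0]>-.24)&(l[:,0]<-.012)&(np.hypot(*l.T)<.24)]
print(len(l),np.degrees(np.median(np.arctan2(-l[:,0],-l[:,1]))))
save('p7.png',cv2.resize(S[160:370,170:450],None,fx=2.5,fy=2.5))
E
```

```text
12.7 [ 0.6704 -0.0038  0.2717] [-179.9956    0.0024    4.2341] [-0.2356 -0.4776  0.0851] [[-0.2045 -0.0234]]
395 19.128548613671462
```

View pics/p7.png

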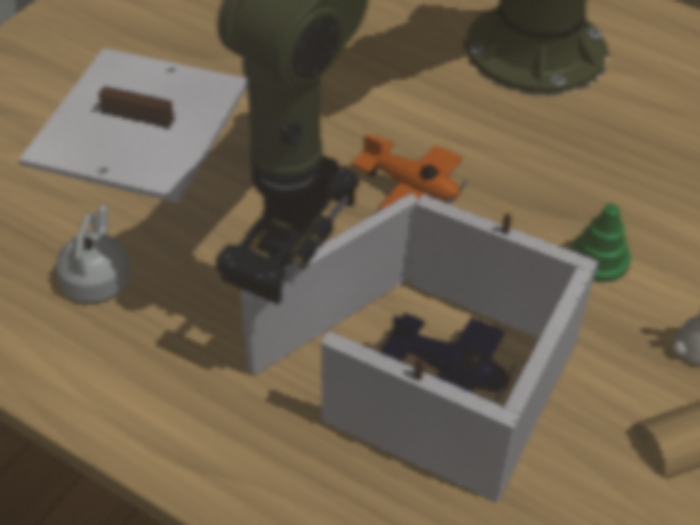

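The door is following and is about two thirds shut, so I finish the swing.

>>> {"method": "jog_arm", "body": {
  "rows": [
    [1,0.006,-0.011,0,0,0,0],
    [1,0.005,-0.011,0,0,0,0],
    [1,0.004,-0.011,0,0,0,0],
    [1,0.004,-0.011,0,0,0,0],
    [1,0.002,-0.01,0,0,0,0],
    [1,0.001,-0.008,0,0,0,0],
    [1,0,-0.005,0,0,0,0],
    [1,0,-0.002,0,0,0,0],
    [1,0,0,0,0,0,0]
  ]
}}

```text
time_s: 13.5
tool_pos: [0.6865, 0.0657, 0.2718]
tool_rot: [180.0, -0.0, 4.2]
force: [-0.7, 0.4, 0.3]
grip_width: 0.0004
```

```bash
cat > door.py <<'E'
from h import *
np.set_printoptions(precision=4,suppress=True)
cv=np.load('cube.npy'); o=status.get_obs(); print(o['time_s'],o['tool_pos'],o['tool_rot'],o['force'],T2(cv,o['tool_pos'][None])); 
for n in('scene','side'):
    im,d=cams.read_camera(n); P=cloud(n,d); Q=P[(P[...,2]>.1455)&(P[...,2]<.1475 if 0 else P[...,2]<.15)]; l=T2(cv,Q)-np.array([-.118,.125])
    for a in(-.06,-.12,-.18,-.235):
        s=l[(abs(l[:,1]-a)<.012)&(l[:,0]>-.08)&(l[:,0]<.04)]; print(n,a,len(s),np.round(np.percentile(s[:,0],[3,50,97]),4) if len(s) else '')
E
python3 door.py
```

```text
13.5 [0.6865 0.0657 0.2718] [179.9939  -0.0019   4.2422] [-0.6647  0.3537  0.2627] [[-0.1364 -0.0446]]
scene -0.06 0 
scene -0.12 0 
scene -0.18 0 
scene -0.235 36 [0.0159 0.0275 0.0389]
side -0.06 15 [-0.0134 -0.0061  0.    ]
side -0.12 0 
side -0.18 0 
side -0.235 1 [0.0085 0.0085 0.0085]
```

>>> {"method": "jog_arm", "body": {
  "rows": [
    [1,0,-0.002,0,0,0,0],
    [1,0,-0.002,0,0,0,0],
    [1,0,0,0,0,0,0]
  ]
}}

```text
time_s: 13.85
tool_pos: [0.6863, 0.0666, 0.272]
tool_rot: [179.8, -0.0, 4.1]
force: [-0.5, -5.9, -0.0]
grip_width: 0.0005
```

>>> {"method": "jog_arm", "body": {
  "rows": [
    [1,0,-0.002,0,0,0,0],
    [1,0,-0.001,0,0,0,0],
    [1,0,0,0,0,0,0]
  ]
}}

```text
time_s: 14.1
tool_pos: [0.6863, 0.0671, 0.272]
tool_rot: [179.6, -0.0, 4.0]
force: [0.8, -10.4, -0.3]
grip_width: 0.0003
```

The door is against the frame (10 N resisting). I back off, rise and go over the lid.

```bash
python3 - <<'E'
from h import *
o=status.get_obs()
plan([((.688,.02,.32),4.26,3,0),((.486,-.40,.40),15,14,0)],(o['tool_pos'],4.2))
E
```

```text
-> [0.688 0.02  0.32 ] yaw 4.26 n3
[[0,-0.0006,0.0157,-0.016,0,0,-0.02],[0,-0.0006,0.0157,-0.016,0,0,-0.02],[0,-0.0006,0.0157,-0.016,0,0,-0.02]]
-> [ 0.486 -0.4    0.4  ] yaw 15 n14
[[0,-0.0166,0.0288,-0.0057,0,0,-0.77],[0,-0.017,0.0287,-0.0057,0,0,-0.76],[0,-0.0174,0.0283,-0.0057,0,0,-0.77],[0,-0.0178,0.0282,-0.0057,0,0,-0.77],[0,-0.0181,0.0279,-0.0058,0,0,-0.77],[0,-0.0185,0.0277,-0.0057,0,0,-0.76],[0,-0.0189,0.0274,-0.0057,0,0,-0.77],[0,-0.0192,0.0272,-0.0057,0,0,-0.77],[0,-0.0196,0.0269,-0.0057,0,0,-0.76],[0,-0.02,0.0266,-0.0057,0,0,-0.77],[0,-0.0203,0.0264,-0.0057,0,0,-0.77],[0,-0.0207,0.0261,-0.0057,0,0,-0.77],[0,-0.021,0.0258,-0.0057,0,0,-0.76],[0,-0.0213,0.0255,-0.0058,0,0,-0.77]]
```

>>> {"method": "jog_arm", "body": {
  "rows": [
    [1,0,0.012,-0.005,0,0,0],
    [1,0,0.017,-0.02,0,0,0],
    [1,0,0.017,-0.025,0,0,0],
    [1,-0.016,0.03,-0.02,0,0,-0.75],
    [1,-0.017,0.029,-0.015,0,0,-0.75],
    [0,-0.0175,0.029,-0.015,0,0,-0.75],
    [0,-0.018,0.028,-0.01,0,0,-0.75],
    [0,-0.018,0.028,-0.01,0,0,-0.75],
    [0,-0.0185,0.028,-0.008,0,0,-0.75],
    [0,-0.019,0.027,0,0,0,-0.75],
    [0,-0.019,0.027,0,0,0,-0.75],
    [0,-0.0195,0.027,0,0,0,-0.75]
  ]
}}

```text
time_s: 15.1
tool_pos: [0.559, -0.2463, 0.4007]
tool_rot: [-179.9, -0.1, 11.0]
force: [0.6, -0.8, 0.4]
grip_width: 0.0396
```

>>> {"method": "jog_arm", "body": {
  "rows": [
    [0,-0.02,0.027,0,0,0,-0.75],
    [0,-0.02,0.027,0,0,0,-0.75],
    [0,-0.02,0.027,0,0,0,-0.75],
    [0,-0.02,0.026,0,0,0,-0.75],
    [0,-0.02,0.026,0,0,0,-1],
    [0,0,0,0,0,0,0],
    [0,0,0,0,0,0,0]
  ]
}}

```text
time_s: 15.68
tool_pos: [0.489, -0.399, 0.4003]
tool_rot: [180.0, -0.0, 14.7]
force: [0.3, 1.0, -0.2]
grip_width: 0.0838
```

```bash
python3 door.py; python3 - <<'E'
from h import *
np.set_printoptions(precision=4,suppress=True)
o=status.get_obs(); print(o['time_s'],o['tool_pos'],o['tool_rot'])
p=cam('wrist'); im,d=cams.read_camera('wrist'); np.savez('w4.npz',im=im,d=d); P=cloud('wrist',d,p)
for l in landmark_of('wrist','lid_hole_a')[:3]: print('hole',round(l['conf'],2),np.round(l['position']),atz('wrist',*l['position'],0,p),atz('wrist',*l['position'],.012,p))
for l in landmark_of('wrist','lid_bar')[:2]: print('bar',round(l['conf'],2),np.round(l['position']),atz('wrist',*l['position'],.032,p))
m=(P[...,2]>.046)&(P[...,2]<.058)&(np.hypot(P[...,0]-.485,P[...,1]+.405)<.09); q=P[m][:,:2].astype(np.float32)
print('bar top',m.sum(),cv2.minAreaRect(q*1000))
r,c=np.nonzero(m); print(r.min(),r.max(),c.min(),c.max())
m=(P[...,2]>.007)&(P[...,2]<.018)&(np.hypot(P[...,0]-.485,P[...,1]+.405)<.22); print('board',m.sum(),cv2.minAreaRect(P[m][:,:2].astype(np.float32)*1000))
save('w4.png',im)
E
```

```text
15.6833 [ 0.489  -0.399   0.4003] [179.9738  -0.0353  14.6667] [ 0.2643  0.9557 -0.1579] [[-0.5851  0.1869]]
scene -0.06 13 [-0.0031  0.0011  0.0089]
scene -0.12 12 [-0.0034  0.002   0.0101]
scene -0.18 11 [-0.0027  0.0031  0.0103]
scene -0.235 52 [-0.002   0.0189  0.0391]
side -0.06 18 [-0.0148 -0.0039  0.0025]
side -0.12 12 [-0.0129 -0.0057  0.0023]
side -0.18 12 [-0.013  -0.0084 -0.0018]
side -0.235 0 
15.7833 [ 0.4915 -0.3959  0.3998] [-179.9391   -0.0804   15.008 ]
hole 0.91 [222. 417.] [ 0.5989 -0.3783  0.    ] [ 0.5949 -0.3767  0.012 ]
hole 0.64 [228. 210.] [ 0.3758 -0.4438  0.    ] [ 0.3789 -0.4401  0.012 ]
bar 0.69 [231. 307.] [ 0.4819 -0.4117  0.032 ]
bar top 2413 ((485.249755859375, -408.28515625), (21.996570587158203, 108.6117172241211), 15.128571510314941)
177 285 299 322
board 45385 ((483.12994384765625, -400.1377868652344), (264.9449768066406, 222.0252227783203), 15.215340614318848)
```

View pics/w4.png

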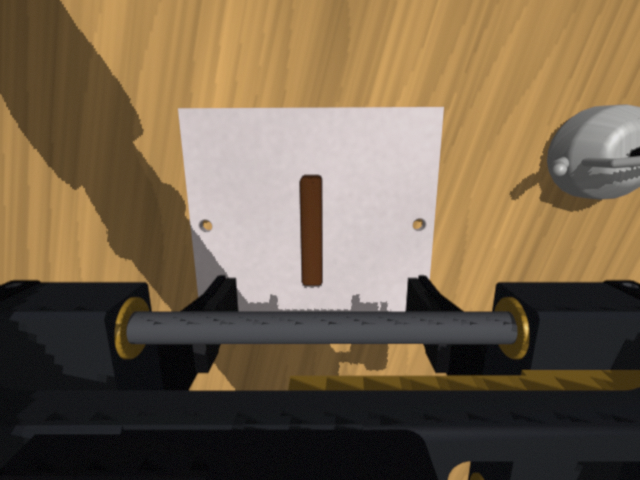

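Wrist view: lid bar at rows 177–287, col ~312, holes at (225, 206) and (224, 419). The lid is at (0.485, -0.408), yaw 15.2°.

>>> {"method": "jog_arm", "body": {
  "rows": [
    [0,-0.001,0.003,0.02,0,0,0],
    [0,-0.001,0.003,0.03,0,0,0],
    [0,-0.001,0.003,0.03,0,0,0],
    [0,-0.001,0.002,0.03,0,0,0],
    [0,0,0,0.02,0,0,0],
    [0,0,0,0.01,0,0,0],
    [0,0,0,0,0,0,0],
    [0,0,0,0,0,0,0],
    [0,0,0,0,0,0,0]
  ]
}}

```text
time_s: 16.68
tool_pos: [0.4909, -0.4083, 0.2616]
tool_rot: [179.9, -0.1, 15.0]
force: [-0.3, 0.7, -0.1]
grip_width: 0.087
```

```bash
python3 - <<'E'
from h import *
np.set_printoptions(precision=4,suppress=True)
o=status.get_obs(); print(o['time_s'],o['tool_pos'],o['tool_rot'])
p=cam('wrist'); im,d=cams.read_camera('wrist'); P=cloud('wrist',d,p); o=status.get_obs(); print(o['tool_pos'],o['tool_rot'])
m=(P[...,2]>.044)&(P[...,2]<.062)&(np.hypot(P[...,0]-.485,P[...,1]+.408)<.09); q=P[m][:,:2].astype(np.float32)
print('bar top',m.sum(),cv2.minAreaRect(q*1000),np.median(P[m][:,2])); r,c=np.nonzero(m); print(r.min(),r.max(),c.min(),c.max())
plan([((.4852,-.4083,.2),15.15,6,0)])
E
```

```text
16.6833 [ 0.4909 -0.4083  0.2616] [179.8814  -0.1183  15.0343]
[ 0.4908 -0.4085  0.2617] [179.8682  -0.1322  15.0212]
bar top 5369 ((485.2381896972656, -408.4356689453125), (22.051225662231445, 109.33110046386719), 15.185271263122559) 0.05211776698098153
175 352 290 329
-> [ 0.4852 -0.4083  0.2   ] yaw 15.15 n6
[[0,-0.0009,-0.0003,0.0103,0,0,np.float64(-0.02)],[0,-0.0009,-0.0002,0.0103,0,0,np.float64(-0.02)],[0,-0.0009,-0.0003,0.0103,0,0,np.float64(-0.02)],[0,-0.0009,-0.0003,0.0103,0,0,np.float64(-0.03)],[0,-0.0009,-0.0002,0.0102,0,0,np.float64(-0.02)],[0,-0.0009,-0.0003,0.0103,0,0,np.float64(-0.02)]]
```

>>> {"method": "jog_arm", "body": {
  "rows": [
    [0,-0.002,-0.0005,0.012,0,0,-0.1],
    [0,-0.002,-0.0005,0.015,0,0,0],
    [0,-0.0015,-0.0005,0.015,0,0,0],
    [0,0,0,0.012,0,0,0],
    [0,0,0,0.007,0,0,0],
    [0,0,0,0,0,0,0],
    [1,0,0,0,0,0,0],
    [1,0,0,0,0,0,0],
    [1,0,0,0,0,0,0],
    [1,0,0,0,0,0,0],
    [1,0,0,0,0,0,0],
    [1,0,0,0,0,0,0]
  ],
  "grip_force": 30
}}

```text
time_s: 17.73
tool_pos: [0.4845, -0.4082, 0.1991]
tool_rot: [180.0, -0.0, 15.1]
force: [-0.5, -0.3, 0.0]
grip_width: 0.0549
```

>>> {"method": "jog_arm", "body": {
  "rows": [
    [1,0,0,0,0,0,0],
    [1,0,0,0,0,0,0],
    [1,0,0,0,0,0,0],
    [1,0,0,0,0,0,0],
    [1,0,0,0,0,0,0],
    [1,0,0,0,0,0,0]
  ]
}}

```text
time_s: 18.23
tool_pos: [0.4844, -0.4081, 0.1987]
tool_rot: [-180.0, -0.0, 15.1]
force: [-0.2, -0.4, 0.4]
grip_width: 0.022
```

>>> {"method": "jog_arm", "body": {
  "rows": [
    [1,0,0,-0.005,0,0,0],
    [1,0,0,-0.01,0,0,0],
    [1,0,0,-0.02,0,0,0],
    [1,0,0,-0.03,0,0,0],
    [1,0,0,-0.035,0,0,0],
    [1,0,0,-0.035,0,0,0],
    [1,0,0,-0.035,0,0,0],
    [1,0,0,-0.03,0,0,0],
    [1,0,0,-0.025,0,0,0],
    [1,0,0,-0.01,0,0,0],
    [1,0,0,0,0,0,0]
  ]
}}

```text
time_s: 19.15
tool_pos: [0.4842, -0.4088, 0.4366]
tool_rot: [179.8, -0.2, 15.1]
force: [-0.1, -0.8, -5.4]
grip_width: 0.0219
```

```bash
cat > lid.py <<'E'
from h import *
np.set_printoptions(precision=4,suppress=True)
import sys
p=cam('wrist'); im,d=cams.read_camera('wrist'); o=status.get_obs(); np.savez(sys.argv[1]+'.npz',im=im,d=d); save(sys.argv[1]+'.png',im)
print(o['time_s'],o['tool_pos'],o['tool_rot'],o['force'],o['grip_width'])
P=cloud('wrist',d,p); M=rot(o['tool_rot']); q=(P-o['tool_pos'])@M   # tool frame
b=(abs(q[...,2]-.188)<.02)&(abs(q[...,0])<.14)&(abs(q[...,1])<.13)
# board top plane by robust fit
Q=q[b]; A=np.c_[Q[:,:2],np.ones(len(Q))]; w=np.ones(len(Q),bool)
for _ in range(5):
    s=np.linalg.lstsq(A[w],Q[w,2],rcond=None)[0]; w=abs(A@s-Q[:,2])<.0025
print('board plane tilt deg',np.degrees(s[:2]),'z',s[2],'n',w.sum())
hs=[]
for l in landmark_of('wrist','lid_hole_a')[:2]:
    r,c=l['position']; e,dv=ray('wrist',r,c,p); e=M.T@(e-o['tool_pos']); dv=M.T@dv
    t=(s[2]+s[0]*e[0]+s[1]*e[1]-e[2])/(dv[2]-s[0]*dv[0]-s[1]*dv[1]); h=e+t*dv; hs.append(h); print('hole',round(l['conf'],2),np.round([r,c],1),'tool',h)
if len(hs)==2: print('mid',(hs[0]+hs[1])/2,'dist',np.linalg.norm(hs[0]-hs[1]))
bt=(q[...,2]>.143)&(q[...,2]<.155)&(abs(q[...,0])<.02)&(abs(q[...,1])<.07); print('bar',bt.sum(),q[bt].min(0),q[bt].max(0)) if bt.any() else 0
x=Q[w]; print('board rect',cv2.minAreaRect((x[:,:2]*1000).astype(np.float32)),x[:,:2].min(0),x[:,:2].max(0))
E
python3 lid.py w5
```

```text
19.2 [ 0.4841 -0.4082  0.4341] [179.966   -0.0516  15.0719] [ 0.2738  1.4004 -5.6475] 0.021753959320301313
board plane tilt deg [-0.1473 -0.2342] z 0.18379306235188148 n 143928
hole 0.64 [281.2 531.9] tool [ 0.1094 -0.0037  0.1835]
hole 0.56 [288.4 111.3] tool [-0.1076 -0.0001  0.1841]
mid [ 0.0009 -0.0019  0.1838] dist 0.21702780504358551
bar 8220 [-0.0199 -0.0532  0.143 ] [0.02   0.0251 0.155 ]
board rect ((1.1414794921875, 2.0992507934570312), (266.83038330078125, 241.19558715820312), 0.09654752910137177) [-0.1323 -0.1184] [0.1345 0.1229]
```

View pics/w5.png

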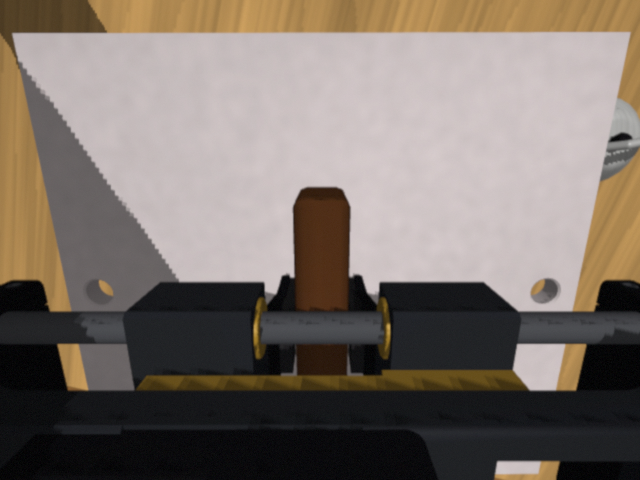

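```bash
cat > holes.py <<'E'
from h import *
import sys
np.set_printoptions(precision=4,suppress=True)
f=sys.argv[1]; p=cam('wrist')
if len(sys.argv)>2:
    im,d=cams.read_camera('wrist'); np.savez(f+'.npz',im=im,d=d); save(f+'.png',im)
o=status.get_obs(); D=np.load(f+'.npz'); M=rot(o['tool_rot'])
print(o['time_s'],o['tool_pos'],o['tool_rot'],o['force'])
q=(cloud('wrist',D['d'],p)-o['tool_pos'])@M; e,_=ray('wrist',0,0,p); e=M.T@(e-o['tool_pos'])
b=(abs(q[...,2]-.188)<.02)&(abs(q[...,0])<.14)&(abs(q[...,1])<.13); Q=q[b]; A=np.c_[Q[:,:2],np.ones(len(Q))]; w=np.ones(len(Q),bool)
for _ in range(5): s=np.linalg.lstsq(A[w],Q[w,2],rcond=None)[0]; w=abs(A@s-Q[:,2])<.0025
dv=q-e; t=(s[2]+s[0]*e[0]+s[1]*e[1]-e[2])/(dv[...,2]-s[0]*dv[...,0]-s[1]*dv[...,1]); h=e+t[...,None]*dv
deep=q[...,2]-(q[...,:2]@s[:2]+s[2])
C=[]
for sx in(1,-1):
    m=(np.hypot(h[...,0]-sx*.116,h[...,1])<.02)&(deep>.001)&(abs(h[...,0])<.128)
    hh=h[m]; c,r=cv2.minEnclosingCircle((hh[:,:2]*1000).astype(np.float32)); C.append(np.array(c)); print('hole',sx,m.sum(),'centroid',hh[:,:2].mean(0)*1000,'circle',np.round(c,2),round(r,2))
mid=(C[0]+C[1])/2; print('mid',mid,'dist',np.linalg.norm(C[0]-C[1]),'angle',np.degrees(np.arctan2(*(C[0]-C[1])[::-1])))
E
python3 holes.py w5
```

```text
19.25 [ 0.484  -0.4078  0.4323] [-179.8987    0.0614   15.0776] [-0.1207  0.0722 -5.5175]
hole 1 644 centroid [115.4767  -0.3677] circle [114.07  -3.12] 17.5
hole -1 643 centroid [-114.4834   -0.2796] circle [-113.57   -2.65] 18.39
mid [ 0.248  -2.8848] dist 227.6421512129058 angle -0.12055142852530981
```

```bash
python3 - <<'E'
s=open('holes.py').read()
a=s.index("    hh=h[m]"); b=s.index("mid=(C[0]")
s=s[:a]+"""    n,L,st,_=cv2.connectedComponentsWithStats(m.astype(np.uint8)); k=1+np.argmax(st[1:,4]); hh=h[L==k][:,:2]*1000
    c=(hh.min(0)+hh.max(0))/2; C.append(c); print('hole',sx,[list(map(int,z)) for z in st[1:] if z[4]>20],'centroid',hh.mean(0),'box mid',c,'size',np.ptp(hh,0))
"""+s[b:]
open('holes.py','w').write(s)
E
python3 holes.py w5
```

```text
19.25 [ 0.484  -0.4078  0.4323] [-179.8987    0.0614   15.0776] [-0.1207  0.0722 -5.5175]
hole 1 [[530, 278, 29, 28, 540]] centroid [116.0842   0.6233] box mid [116.214    0.9947] size [14.5237 15.1393]
hole -1 [[84, 278, 30, 27, 533]] centroid [-114.6311    0.552 ] box mid [-115.0044    0.3947] size [14.4003 14.5659]
mid [0.6048 0.6947] dist 231.21919920455932 angle 0.14868507656310762
```

```bash
python3 - <<'E'
from h import *
plan([((.6312,.1990,.434),4.26,24,1)],((.4842,-.4082,.434),15.07))
E
```

```text
-> [0.6312 0.199  0.434 ] yaw 4.26 n24
[[1,0.0125,-0.0228,-0.0,0,0,0.45],[1,0.0123,-0.023,-0.0,0,0,0.45],[1,0.0121,-0.023,-0.0,0,0,0.45],[1,0.012,-0.0231,-0.0,0,0,0.45],[1,0.0118,-0.0232,-0.0,0,0,0.45],[1,0.0115,-0.0234,-0.0,0,0,0.45],[1,0.0114,-0.0234,-0.0,0,0,0.45],[1,0.0113,-0.0234,-0.0,0,0,0.45],[1,0.011,-0.0236,-0.0,0,0,0.45],[1,0.0108,-0.0237,-0.0,0,0,0.45],[1,0.0107,-0.0237,-0.0,0,0,0.45],[1,0.0105,-0.0239,-0.0,0,0,0.46],[1,0.0103,-0.0239,-0.0,0,0,0.45],[1,0.0101,-0.024,-0.0,0,0,0.45],[1,0.0099,-0.024,-0.0,0,0,0.45],[1,0.0097,-0.0242,-0.0,0,0,0.45],[1,0.0095,-0.0242,-0.0,0,0,0.45],[1,0.0093,-0.0243,-0.0,0,0,0.45],[1,0.0092,-0.0244,-0.0,0,0,0.45],[1,0.0089,-0.0244,-0.0,0,0,0.45],[1,0.0088,-0.0245,-0.0,0,0,0.45],[1,0.0086,-0.0246,-0.0,0,0,0.45],[1,0.0084,-0.0247,-0.0,0,0,0.45],[1,0.0081,-0.0247,-0.0,0,0,0.45]]
```

>>> {"method": "jog_arm", "body": {
  "rows": [
    [1,0.006,-0.0115,0,0,0,0.2],
    [1,0.0125,-0.023,0,0,0,0.45],
    [1,0.0125,-0.023,0,0,0,0.45],
    [1,0.012,-0.023,0,0,0,0.45],
    [1,0.012,-0.023,0,0,0,0.45],
    [1,0.012,-0.023,0,0,0,0.45],
    [1,0.0115,-0.0235,0,0,0,0.45],
    [1,0.0115,-0.0235,0,0,0,0.45],
    [1,0.011,-0.0235,0,0,0,0.45],
    [1,0.011,-0.0235,0,0,0,0.45],
    [1,0.011,-0.0235,0,0,0,0.45],
    [1,0.0105,-0.024,0,0,0,0.45]
  ]
}}

```text
time_s: 20.25
tool_pos: [0.555, -0.1155, 0.4309]
tool_rot: [-179.9, 0.3, 9.9]
force: [1.0, -0.2, -5.0]
grip_width: 0.0217
```

>>> {"method": "jog_arm", "body": {
  "rows": [
    [1,0.0105,-0.024,0,0,0,0.45],
    [1,0.0105,-0.024,0,0,0,0.45],
    [1,0.01,-0.024,0,0,0,0.45],
    [1,0.01,-0.024,0,0,0,0.45],
    [1,0.0095,-0.024,0,0,0,0.45],
    [1,0.0095,-0.0245,0,0,0,0.45],
    [1,0.0095,-0.0245,0,0,0,0.45],
    [1,0.009,-0.0245,0,0,0,0.45],
    [1,0.009,-0.0245,0,0,0,0.45],
    [1,0.0085,-0.0245,0,0,0,0.45],
    [1,0.0085,-0.0245,0,0,0,0.45],
    [1,0.008,-0.02,0,0,0,0.45]
  ]
}}

```text
time_s: 21.25
tool_pos: [0.629, 0.1847, 0.43]
tool_rot: [180.0, 0.3, 4.6]
force: [0.2, 0.7, -4.8]
grip_width: 0.0217
```

>>> {"method": "jog_arm", "body": {
  "rows": [
    [1,0.004,-0.012,0,0,0,0.2],
    [1,0,0,0,0,0,0],
    [1,0,0,0,0,0,0]
  ]
}}

```text
time_s: 21.5
tool_pos: [0.6322, 0.1947, 0.4313]
tool_rot: [179.9, 0.2, 4.4]
force: [0.8, -1.0, -4.0]
grip_width: 0.022
```

```bash
python3 holes.py w6 new; python3 - <<'E'
from h import *
for i in range(3):
    o=status.get_obs(); print(np.round(o['tool_pos'],4),np.round(o['tool_rot'],2)); cams.read_camera('wrist')
plan([((.6312,.1990,.412),4.26,2,1)])
E
```

```text
21.55 [0.6324 0.1932 0.4321] [179.8538   0.1622   4.2784] [-0.0171 -0.3157 -5.148 ]
hole 1 [[528, 278, 32, 27, 553]] centroid [115.843   -1.3812] box mid [115.704   -1.3307] size [16.6602 14.5676]
hole -1 [[84, 280, 30, 27, 534]] centroid [-114.886    -0.7856] box mid [-115.1493   -0.0518] size [14.8498 14.6099]
mid [ 0.2773 -0.6912] dist 230.8568663624232 angle -0.31739651625660054
[0.6324 0.1932 0.4321] [1.7985e+02 1.6000e-01 4.2800e+00]
[0.6326 0.1924 0.4327] [1.7988e+02 1.0000e-01 4.2000e+00]
[0.6327 0.1922 0.4332] [1.7991e+02 6.0000e-02 4.1800e+00]
-> [0.6312 0.199  0.412 ] yaw 4.26 n2
[[1,-0.0005,-0.0034,0.0108,0,0,np.float64(-0.04)],[1,-0.0005,-0.0034,0.0108,0,0,np.float64(-0.04)]]
```

>>> {"method": "jog_arm", "body": {
  "rows": [
    [1,-0.001,-0.003,0.01,0,0,0],
    [1,0,-0.0035,0.01,0,0,-0.05],
    [1,0,0,0.007,0,0,0],
    [1,0,0,0,0,0,0],
    [1,0,0,0,0,0,0],
    [1,0,0,0,0,0,0],
    [1,0,0,0,0,0,0],
    [1,0,0,0,0,0,0],
    [1,0,0,0,0,0,0],
    [1,0,0,0,0,0,0]
  ]
}}

```text
time_s: 22.53
tool_pos: [0.6312, 0.2008, 0.4071]
tool_rot: [-180.0, -0.0, 4.4]
force: [-0.4, 1.0, -5.5]
grip_width: 0.0223
```

```bash
python3 holes.py w7 new;python3 holes.py w8 new; python3 - <<'E'
from h import *
np.set_printoptions(precision=4,suppress=True)
o=status.get_obs(); print(o['tool_pos'],o['tool_rot'])
# dowel visible through holes / from side cameras: print outer board position from side depth
a,_=cams.read_camera('side'); b,_=cams.read_camera('scene')
save('p10.png',np.hstack([cv2.resize(a[130:280,220:400],(480,400),interpolation=3)[:, :400],cv2.resize(b[190:340,270:440],(453,400),interpolation=3)[:, :400]]))
for X in((*W2(np.load('cube.npy'),(0,.116)),.18),(*W2(np.load('cube.npy'),(0,-.116)),.18)): print(proj('side',X),proj('scene',X),proj('wrist',X))
E
```

```text
22.5833 [0.6311 0.2008 0.407 ] [-179.9905   -0.024     4.3848] [-0.3876  0.0784 -5.0823]
hole 1 [[530, 277, 30, 28, 536]] centroid [116.1659   0.4282] box mid [116.4335   0.3111] size [14.6519 15.1195]
hole -1 [[83, 279, 31, 27, 548]] centroid [-114.6829    0.6303] box mid [-114.9255    0.8083] size [15.0586 14.5883]
mid [0.754  0.5597] dist 231.35950147565455 angle -0.1231227613922504
22.6333 [0.6311 0.2008 0.407 ] [-179.992   -0.019    4.385] [-0.2733  0.3572 -5.1318]
hole 1 [[530, 278, 30, 27, 543]] centroid [116.185    0.5175] box mid [116.3107   0.5542] size [14.627  14.5678]
hole -1 [[84, 279, 29, 27, 536]] centroid [-114.5476    0.6113] box mid [-114.8994    0.7821] size [14.3017 14.5868]
mid [0.7057 0.6681] dist 231.21017900790548 angle -0.05647230521343358
[0.6311 0.2008 0.407 ] [-179.992   -0.019    4.385]
(np.float64(202.27477695413836), np.float64(278.46458073340233)) (np.float64(244.83432754234238), np.float64(371.9044831195601)) (np.float64(268.19664752457373), np.float64(137.50749524555857))
(np.float64(171.74794198980533), np.float64(337.4660122381384)) (np.float64(303.26397048001104), np.float64(336.3027034358703)) (np.float64(268.41762303122596), np.float64(504.2822295982719))
```

View pics/p10.png

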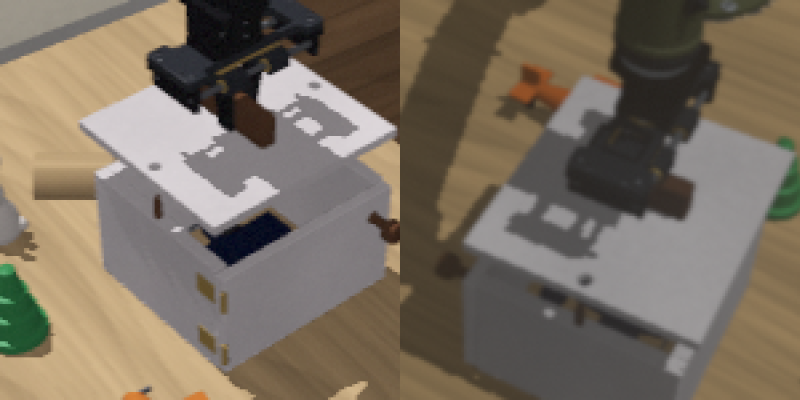

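Both views show the door shut and the lid level over the dowels. A 2 mm correction, then I lower to just above the tips.

>>> {"method": "jog_arm", "body": {
  "rows": [
    [1,0,0.002,0.006,0,0,0.1],
    [1,0,0,0.008,0,0,0],
    [1,0,0,0.007,0,0,0],
    [1,0,0,0.004,0,0,0],
    [1,0,0,0,0,0,0],
    [1,0,0,0,0,0,0],
    [1,0,0,0,0,0,0],
    [1,0,0,0,0,0,0],
    [1,0,0,0,0,0,0],
    [1,0,0,0,0,0,0],
    [1,0,0,0,0,0,0]
  ]
}}

```text
time_s: 23.65
tool_pos: [0.6313, 0.1989, 0.382]
tool_rot: [-180.0, -0.0, 4.3]
force: [0.2, 0.4, -4.8]
grip_width: 0.0218
```

```bash
python3 holes.py w9 new; python3 - <<'E'
from h import *
im=np.load('w9.npz')['im']; save('p11.png',np.hstack([cv2.resize(im[250:330,50:150],(400,320),interpolation=3),cv2.resize(im[250:330,500:600],(400,320),interpolation=3)]))
cv=np.load('cube.npy')
for y in(.116,-.116): print([np.round(proj('wrist',(*W2(cv,(0,y)),z))) for z in(.18,.15)])
E
```

```text
23.7 [0.6313 0.1989 0.3819] [-179.9916   -0.0169    4.289 ] [ 0.0102 -0.5444 -5.2824]
hole 1 [[530, 278, 30, 27, 541]] centroid [116.2187   0.3829] box mid [116.3811   0.5674] size [14.5514 14.5668]
hole -1 [[83, 280, 30, 26, 550]] centroid [-114.6512    0.6256] box mid [-115.0216    1.0697] size [15.0968 14.0394]
mid [0.6798 0.8186] dist 231.40321332796893 angle -0.12435091461032279
[array([280., 114.]), array([263., 141.])]
[array([280., 527.]), array([263., 501.])]
```

View pics/p11.png

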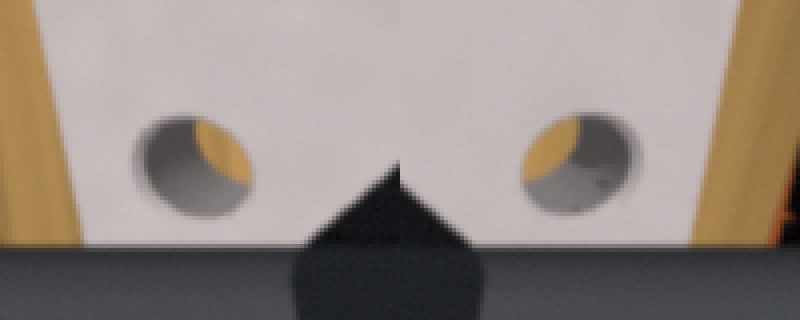

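Both holes sit symmetrically and agree with the dowel positions to under 1 mm, so I lower gently.

>>> {"method": "jog_arm", "body": {
  "rows": [
    [1,0,0,0.002,0,0,0],
    [1,0,0,0.003,0,0,0],
    [1,0,0,0.003,0,0,0],
    [1,0,0,0.003,0,0,0],
    [1,0,0,0.003,0,0,0],
    [1,0,0,0.002,0,0,0],
    [1,0,0,0,0,0,0]
  ]
}}

```text
time_s: 24.28
tool_pos: [0.631, 0.1988, 0.3649]
tool_rot: [180.0, 0.1, 4.3]
force: [-0.4, -0.3, -5.5]
grip_width: 0.0216
```

>>> {"method": "jog_arm", "body": {
  "rows": [
    [1,0,0,0.002,0,0,0],
    [1,0,0,0.003,0,0,0],
    [1,0,0,0.003,0,0,0],
    [1,0,0,0.002,0,0,0],
    [1,0,0,0,0,0,0],
    [1,0,0,0,0,0,0]
  ]
}}

```text
time_s: 24.78
tool_pos: [0.6312, 0.1988, 0.3556]
tool_rot: [180.0, 0.0, 4.3]
force: [-0.6, 1.2, -5.8]
grip_width: 0.0221
```

>>> {"method": "jog_arm", "body": {
  "rows": [
    [1,0,0,0.002,0,0,0],
    [1,0,0,0.002,0,0,0],
    [1,0,0,0.002,0,0,0],
    [1,0,0,0.0015,0,0,0],
    [1,0,0,0.0005,0,0,0],
    [1,0,0,0,0,0,0]
  ]
}}

```text
time_s: 25.28
tool_pos: [0.6312, 0.1988, 0.3487]
tool_rot: [-180.0, -0.0, 4.3]
force: [-2.3, -0.8, 1.9]
grip_width: 0.0219
```

>>> {"method": "jog_arm", "body": {
  "rows": [
    [1,0,0,0.001,0,0,0],
    [1,0,0,0.0005,0,0,0],
    [1,0,0,0,0,0,0],
    [1,0,0,0,0,0,0]
  ]
}}

```text
time_s: 25.62
tool_pos: [0.6311, 0.1987, 0.3487]
tool_rot: [-179.9, -0.0, 4.3]
force: [-5.5, -1.6, 8.8]
grip_width: 0.0218
```

By the TCP height the lid had when picked up (0.1987), its underside is now at 0.150, on the walls. Release.

>>> {"method": "jog_arm", "body": {
  "rows": [
    [1,0,0,-0.001,0,0,0],
    [1,0,0,0,0,0,0],
    [0,0,0,0,0,0,0],
    [0,0,0,0,0,0,0],
    [0,0,0,0,0,0,0],
    [0,0,0,0,0,0,0],
    [0,0,0,0,0,0,0],
    [0,0,0,-0.005,0,0,0],
    [0,0,0,-0.015,0,0,0],
    [0,0,0,-0.03,0,0,0],
    [0,0,0,-0.035,0,0,0],
    [0,0,0,-0.03,0,0,0]
  ]
}}

```text
time_s: 26.62
tool_pos: [0.6312, 0.1987, 0.4644]
tool_rot: [-180.0, -0.0, 4.3]
force: [0.9, -0.0, -0.1]
grip_width: 0.0804
```

>>> {"method": "jog_arm", "body": {
  "rows": [
    [0,0,0.02,-0.02,0,0,0],
    [0,0,0.03,0,0,0,0],
    [0,0,0.03,0,0,0,0],
    [0,0,0.03,0,0,0,0],
    [0,0,0.02,0,0,0,0],
    [0,0,0,0,0,0,0],
    [0,0,0,0,0,0,0]
  ]
}}

```text
time_s: 27.2
tool_pos: [0.641, 0.0673, 0.4829]
tool_rot: [-180.0, -0.1, 4.1]
force: [1.3, -0.5, 0.1]
grip_width: 0.0869
```

```bash
python3 - <<'E'
from h import *
np.set_printoptions(precision=4,suppress=True)
cv=np.load('cube.npy'); o=status.get_obs(); print(o['time_s'],o['tool_pos'],o['force'])
p=cam('wrist'); w,d=cams.read_camera('wrist'); P=cloud('wrist',d,p); q=T2(cv,P.reshape(-1,3)); z=P[...,2].ravel()
m=(abs(q[:,0])<.115)&(abs(q[:,1])<.127)&(abs(z-.162)<.012); A=np.c_[q[m],np.ones(m.sum())]; s=np.linalg.lstsq(A,z[m],rcond=None)[0]; print('lid top plane (deg,deg,z)',np.degrees(s[:2]),s[2],m.sum())
m=(z>.155)&(z<.17)&(abs(q[:,0])<.2)&(abs(q[:,1])<.2); print(cv2.minAreaRect((q[m]*1000).astype(np.float32)))
a,da=cams.read_camera('side'); b,_=cams.read_camera('scene')
Ps=cloud('side',da); k=Ps[(Ps[...,2]>.05)&(Ps[...,2]<.13)]; l=T2(cv,k); l=l[(l[:,0]<-.10)&(l[:,0]>-.145)&(abs(l[:,1])<.125)]
if len(l)>20: print('door face fit',np.degrees(np.arctan(np.polyfit(l[:,1],l[:,0],1)[0])),np.median(l[:,0]),len(l))
save('p12.png',np.hstack([cv2.resize(a[130:380,180:480],(400,333),interpolation=3),cv2.resize(b[160:370,190:470],(400,300),interpolation=3)[[min(i,299) for i in range(333)]]]))
E
```

```text
27.2 [0.641  0.0673 0.4829] [ 1.3068 -0.4545  0.0578]
lid top plane (deg,deg,z) [-0.044  -0.0297] 0.1622949420270045 61469
((-36.56665802001953, -0.2971343994140625), (168.3443603515625, 265.8414001464844), 0.06707730144262314)
door face fit 0.6348443618174715 -0.12829969662571858 1192
```

View pics/p12.png

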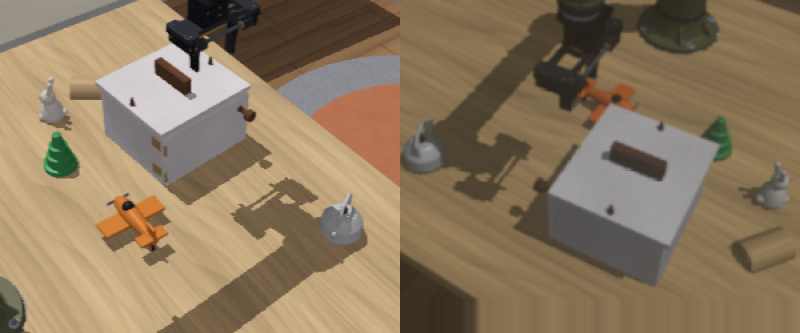

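The lid lies flat with both dowels through it, the door is shut and the bystanders look untouched. I'm handing in.

```bash
python3 -c "
from cell import env
print(env.sign_off())"
```

```text
the job is handed in; nothing more can be done
None
```

The navy aeroplane is in the storage cube with the door shut and the lid on, done in that order and handed in at about 27 s. I pushed the plane in with the fingers loosely round its fuselage, swung the door shut, then lowered the lid by its bar and let go.

Last checks:
- **Plane:** it was fully inside before I shut the door, spanning cube x from about -83 to +66 mm. I saw no sign of lifting or tipping.
- **Lid:** its top is at 162.3 mm and tilted less than 0.05°, and both dowels stand through the holes.
- **Door:** it met the frame with about 10 N. The last side-camera fit gave about 0.6° from shut and the face about 3 mm off its nominal place. That is within the camera's coarse resolution; knob points may also have skewed the fit.
- **Lowering the lid:** when it came to rest, the wrist force readings were up to 9 N vertically and about 5.5 N sideways.
- **Other toys:** they look unmoved in the last pictures, but I did not measure them again. The arm was clear of everything at the end.

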